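Put the brass weight set away in its bored wooden block

ROBOT

A 6-joint arm with a two-finger parallel gripper is mounted at the origin on a cart in front of the work surface, level with it; the furniture and walls round the work are solid. World frame = base frame: x ahead of the robot, y to its left, z up, the work surface at z = 0. Lengths are in mm, angles in rad, forces in N, time in s.
With the tool pointing down it reaches from about 275 to 975 mm from the base axis. Payload 8.4 kg.
Tool frame: the origin (TCP) lies on the centre line of the jaws, within the pads' length; the fingertips stand 22 mm ahead of it and the grasp point (between the pads) lies 3 mm ahead of it; z points along the fingers, y is the line along which they close (so a half turn about z gives the same grasp; the last joint's range is limited). The gripper opens to 92 mm and grips with 3 to 60 N. Pads are 20 mm wide; open, the fingers measure 128 mm over their backs; the gripper's body (75 mm by 189 mm) begins 69 mm behind the grasp point.
Start: joints at [-1.258, 0.353, 1.633, -0, 1.155, -0.002], TCP at [193.515, -594.289, 236.583] pointing down, gripper open.
Joint ranges: [-2.63, 2.63], [-0.92, 2.1], [0.06, 2.66], [-1.3, 4.44], [0, 2.69], [-3.02, 3.02]. Speed limits (rad/s): [2.22, 2.22, 2.79, 3.14, 3.14, 3.14].

INTERFACE

Orientations are given as [roll, pitch, yaw] about the fixed x, y, z axes, in that order (R = Rz(yaw) Ry(pitch) Rx(roll)).
In Python, from station import r, optics gives the robot as it stands.
- The arm moves only by the tool send_rows, never from a script. Its argument "commands" is a list of rows, each an object of numbers: "tx", "ty", "tz": the shift along the tool's x, y, z in cm; "rx", "ry", "rz": the turn, a rotation vector about the tool's x, y, z in degrees. In form: [{"tx": .., "ty": .., "tz": .., "rx": .., "ry": .., "rz": ..}, ...]. A call has 1 to 8 rows; each row is the pose to reach, as a shift and turn from the pose commanded when the call began, along the tool's axes at that moment; what a row does not reach only later rows make up. A row lasts 1/10 s, in which the tool goes at most 50 mm and 8.59 degrees, less where a joint would pass 70% of its speed; a pose out of reach is approached as far as the arm can. A call with a gripper value outside its range is refused whole. "claw" is the finger opening in cm, from 0 to 9.19, set as the call begins (left out, the last holds). The fingers move at their own pace and stop on an object; the grip force is fixed at half the most. Time passes only in rows, so rows that repeat a pose let the fingers close. It gives the time, the measured TCP pose, the force, the opening and the grip force at its end, in the units of the state.
- r.read_state(): the state, without advancing time (a new reading comes with each control period).
- optics.capture(name): name is "scene" or "side" or "wrist"; returns a dict with "color" (420x560x3 uint8, blue, green, red), "fx", "fy", "cx", "cy" (pixels), "k1" (the pictures are not rectified: a ray, as slopes to the right and down, at radius r is drawn at 1 + k1 r^2 times it, then the intrinsics apply), "pose" (4x4, takes a point from camera to world coordinates). Camera axes: x right, y down, z forward; pixel columns grow to the right and rows downward; lengths in mm; the calibration is good to about 2 mm. A picture is of the moment at which its call begins. There is no depth.
- r.finish_job(): hands the job in; it is judged then, once.
The state is a dict: "time": time; "qpos": joint angles; "qvel": joint speeds; "tau": joint torques, N m; "tcp_pos": TCP position; "orientation": TCP orientation; "contact_force": force on the tool from outside, world axes, zero at the start; "wrist_torque": the same for the moment, N m; "grip_width": finger opening in mm; "gripper_force": force on a finger pad.
Only numpy, scipy, OpenCV 4.12 (cv2) and the standard library are available. Lean on these libraries where they do the work, as an engineer would, in place of code of your own. Each camera call takes 0.05 s, during which the arm holds its last target. There are 200 camera calls.

TASK

The lesson is over: put the weight set away in its wooden block. Stand the four brass weights upright in the row of bores in order of size, each right down in the bore cut for it, and lay the flat tin of fractional weights in the rectangular recess beside them, so that no place is left empty and nothing can shift about. Leave the coil, the eraser and the iron bar where they are.

Things in the scene. Friction and masses are not known exactly. Their poses are not given: they have to be found in the camera images.
- weight_largest: the largest of the four plain brass weights: turned cylinder 40 mm in diameter and 44 mm high, with a knob 22 mm in diameter on a short neck (15 mm) above it, 58 mm high in all, about 500 g; stands upright on the bench; best held by the knob, since in its bore 14 mm of its foot are sunk; origin at the centre of its underside, z up the axis
- weight_large: the second largest brass weight: cylinder 29 mm in diameter and 33 mm high, with a knob 16 mm in diameter above it, 43 mm high in all, about 200 g; stands upright on the bench; best held by the knob, since in its bore 14 mm of its foot are sunk; origin at the centre of its underside, z up the axis
- weight_medium: the third largest brass weight: cylinder 23 mm in diameter and 25 mm high, with a knob 13 mm in diameter above it, 36 mm high in all, about 100 g; stands upright on the bench; best held by the knob, since in its bore 14 mm of its foot are sunk; origin at the centre of its underside, z up the axis
- weight_small: the smallest brass weight: cylinder 18 mm in diameter and 20 mm high, with a knob 10 mm in diameter above it, 31 mm high in all, about 50 g; stands upright on the bench; best held by the knob, since in its bore 14 mm of its foot are sunk; origin at the centre of its underside, z up the axis
- tin: flat dark-blue slip-lid tin (it holds the fractional weights), a closed block 87 mm along its own x, 61 mm along its own y, 22 mm high; lies flat on the bench, lid up; held across its 61 mm width; origin at the centre of its underside; either way round is the same
- weight_block: Fixed pale wooden block 162x200x26 mm, any yaw; origin centre of underside. Bores in a row at x -40 mm: diameter 48 at y +67, 37 at y +16, 31 at y -27, 26 at y -65 mm. Rectangular recess 69 (x) by 95 (y) mm, centre x +38, y -34 mm. Floors of all are 12 mm above the bench, 14 below the top face; mouths flared, 3 mm wider at the top, 6 mm deep; 4 mm play all round each piece. Blank brass plate at x +38, y +53 mm
- coil: bystander: red-brown wire coil on a black square bobbin, 62x62x62 mm, standing on the bench; origin at the centre of its underside
- rubber: bystander: white eraser in a blue card sleeve, 20x42x12 mm, lying on the bench; origin at the centre of its underside
- core: bystander: dark grey laminated iron bar with a copper-coloured band, 22x80x20 mm, lying on the bench; origin at the centre of its underside
Things that resemble listed ones, but are neither listed nor needed, are in the scene too. What is shaped like the weight_largest but blue or purple is not meant.

How it is judged (in metres and radians):
At the end, for the whole second after the job is handed in: Each brass weight stands upright (5 degrees) on the floor of its own bore, within 6 mm of its axis along each side; the tin lies flat on the floor of the recess, within 8 mm and 10 degrees; all released and at rest; coil, eraser and iron bar within 20 mm of where they began (x of weight_largest in the frame of weight_block between -0.046 and -0.034 m and y of weight_largest in the frame of weight_block between 0.061 and 0.073 m and z of weight_largest in the frame of weight_block between 0.009 and 0.0145 m and angle between each of weight_largest, weight_large, weight_medium, weight_small, tin's own z axis and vertical below 0.09 rad and linear speed of each of weight_largest, weight_large, weight_medium, weight_small, tin below 0.02 m/s and x of weight_large in the frame of weight_block between -0.046 and -0.034 m and y of weight_large in the frame of weight_block between 0.01 and 0.022 m and z of weight_large in the frame of weight_block between 0.009 and 0.0145 m and x of weight_medium in the frame of weight_block between -0.046 and -0.034 m and y of weight_medium in the frame of weight_block between -0.033 and -0.021 m and z of weight_medium in the frame of weight_block between 0.009 and 0.0145 m and x of weight_small in the frame of weight_block between -0.046 and -0.034 m and y of weight_small in the frame of weight_block between -0.071 and -0.059 m and z of weight_small in the frame of weight_block between 0.009 and 0.0145 m and x of tin in the frame of weight_block between 0.03 and 0.046 m and y of tin in the frame of weight_block between -0.042 and -0.026 m and z of tin in the frame of weight_block between 0.009 and 0.0145 m and angle between the x axis of tin and the y axis of weight_block, either way round below 0.17 rad and distance of each of coil, rubber, core from where it was at the start of the episode below 0.02 m); the robot touches nothing.
It fails at once if the coil was pushed out of its place (distance of coil from where it was at the start of the episode above 0.03 m).
It fails at once if the eraser was pushed out of its place (distance of rubber from where it was at the start of the episode above 0.03 m).
It fails at once if the iron bar was pushed out of its place (distance of core from where it was at the start of the episode above 0.03 m).
It also fails if it takes over 112 s, if anything falls off the work surface, if the arm or the gripper's body presses on something with over 40 N, if the wrist force passes 120 N, or if a joint passes its speed limit or range.

## Working session

There is one attempt and no reset: what is moved stays moved. The work goes in short steps, Python scripts to look and compute and a tool call to move; the robot and the scene stay as the last step left them, time stands still between calls to the robot, and variables do not carry over. Pictures are saved under pics/ and viewed, at most 14 in all, crops included, and the job is handed in when it is done.

Besides the shell and the picture viewer there is one more tool, called after ">>>" by a JSON object that holds its "api" and its "payload". send_rows: Moves the arm, as the interface text tells. Its arguments: {"type":"object","properties":{"commands":{"type":"array"},"claw":{"type":"number"}},"required":["commands"]}

```bash
mkdir -p pics; ls; cat > h.py <<'E'
import numpy as np,cv2
from station import r,optics
def cap(n,f=None):
    c=optics.capture(n)
    if f: cv2.imwrite('pics/'+f,c['color'])
    return c
def px2w(c,u,v,z):
    K=np.array([[c['fx'],0,c['cx']],[0,c['fy'],c['cy']],[0,0,1.]])
    p=cv2.undistortPoints(np.array([[[u,v]]],float),K,np.array([c['k1'],0,0,0.]),None,None,).ravel()
    d=np.asarray(c['pose'])[:3,:3]@np.array([p[0],p[1],1]); o=np.asarray(c['pose'])[:3,3]
    return o+d*(z-o[2])/d[2]
def w2px(c,P):
    T=np.linalg.inv(np.asarray(c['pose'])); q=np.atleast_2d(P)@T[:3,:3].T+T[:3,3]
    s=q[:,:2]/q[:,2:]; s=s*(1+c['k1']*(s**2).sum(1,keepdims=True))
    return s*[c['fx'],c['fy']]+[c['cx'],c['cy']]
E
python3 - <<'E'
from h import *
import pickle
D={}
for n in('scene','side','wrist'):
    c=cap(n,n+'0.png');D[n]=c
    print(n,c['fx'],c['cx'],c['cy'],c['k1'],np.round(c['pose'],2).tolist())
pickle.dump(D,open('d0.pkl','wb'))
s=r.read_state();print(s)
E
```

```text
pics
scene 458.31157924269485 277.55823480728986 216.19227012740222 -0.11054384700723435 [[-0.6, -0.57, 0.56, -158.63], [-0.8, 0.42, -0.42, 560.77], [0.0, -0.7, -0.71, 996.67], [0.0, 0.0, 0.0, 1.0]]
side 421.2965942529336 287.86354856009007 208.1897996808028 -0.06921581598113898 [[0.99, -0.07, 0.12, 439.25], [-0.14, -0.57, 0.81, -952.0], [0.01, -0.82, -0.57, 692.08], [0.0, 0.0, 0.0, 1.0]]
wrist 320.50897112296474 279.41735665556473 212.96927509579368 -0.04574789404913074 [[0.31, -0.92, -0.25, 262.23], [-0.95, -0.3, -0.08, -571.47], [-0.0, 0.26, -0.97, 384.21], [0.0, 0.0, 0.0, 1.0]]
{'time': 0.15, 'qpos': array([-1.25839090e+00,  3.53510568e-01,  1.63394449e+00, -9.80850289e-06,
        1.15517895e+00, -2.35212320e-03]), 'qvel': array([-0.00037427, -0.00054249, -0.00255446,  0.00102359, -0.00105509,
        0.00019558]), 'tau': array([ 4.93499174e-04, -5.94205892e+01, -3.34469283e+01,  6.96888263e-02,
        2.04597192e-02, -5.95384563e-05]), 'tcp_pos': array([ 193.41178373, -593.96121973,  236.03074633]), 'orientation': array([-3.14055129e+00,  6.51994932e-06,  3.14761522e-01]), 'contact_force': array([-0.73385012, -0.05354007, -0.27994648]), 'wrist_torque': array([ 0.01967198,  0.03854447, -0.04657426]), 'gripper_force': 0.0, 'grip_width': 92.0640813520184}
```

View pics/scene0.png

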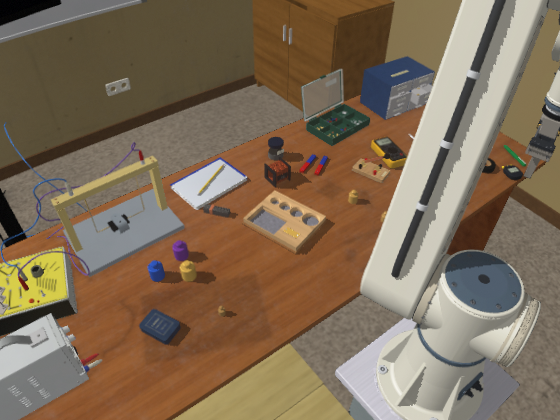

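View pics/side0.png

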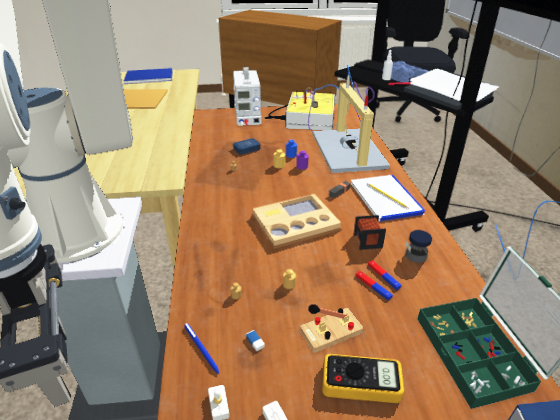

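Scene: brass candidates at (188,270), (222,311), (353,197), (384,215). Blue (156,270) and purple (180,250) are look-alikes and not wanted. The tin is at (160,325), the block at (285,220). The side view shows the same things: largest (279,159), small (234,166), large (290,279), medium (236,290), tin (246,146), block (296,218). One crop will check these choices.

```bash
python3 - <<'E'
from h import *
import pickle
D=pickle.load(open('d0.pkl','rb'))
S=D['scene'];I=D['side']
for nm,a,b,z in [('largest',(188,279),(279,168),0),('small',(222,316),(234,171),0),('large',(353,202),(289,289),0),('medium',None,(236,298),0),('tin',(160,322),(246,144),22),('block',(285,221),(296,217),26)]:
    print(nm, a and px2w(S,*a,z).round(), px2w(I,*b,z).round())
def t(n,x,y,w,h,s): 
    return cv2.resize(D[n]['color'][y:y+h,x:x+w],(w*s,h*s),interpolation=cv2.INTER_CUBIC)
A=np.hstack([t('scene',240,185,100,75,4),t('side',245,182,100,75,4)])
B=np.hstack([t('side',210,120,100,75,4),t('side',215,250,100,75,4)])
cv2.imwrite('pics/c1.png',np.vstack([A,B]))
E
```

```text
largest [581. 306.   0.] [584. 275.   0.]
small [427. 293.   0.] [434. 273.   0.]
large [ 538. -262.    0.] [ 541. -281.    0.]
medium None [ 421. -294.    0.]
tin [490. 432.  22.] [483. 424.  22.]
block [579. -22.  26.] [593. -44.  26.]
```

View pics/c1.png

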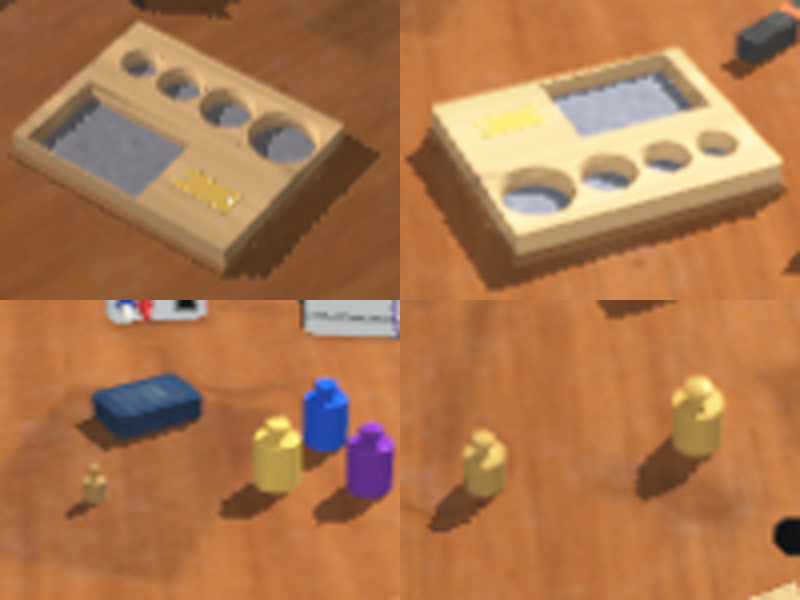

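```bash
cat >> h.py <<'E'
from scipy.optimize import least_squares
C4=[(-81,-100),(-81,100),(81,100),(81,-100)]
def bw(p,x,y,z):
    c,s=np.cos(p[2]),np.sin(p[2]); return np.array([p[0]+c*x-s*y,p[1]+s*x+c*y,z])
def fit(cams,pts,loc,p0):  # cams list, pts list of (n,2), loc (n,3)
    f=lambda p:np.concatenate([(w2px(c,[bw(p,*l) for l in loc_])-u).ravel() for c,u,loc_ in zip(cams,pts,loc)])
    s=least_squares(f,p0); return s.x,np.abs(s.fun).max()
def go(x,y,z,yaw): # shift in tool axes, cm/deg, from measured pose (tool down)
    s=r.read_state(); p=s['tcp_pos'];o=s['orientation'][2]
    d=np.array([x,y,z])-p; c,sn=np.cos(o),np.sin(o)
    a=(yaw-o+np.pi/2)%np.pi-np.pi/2
    return dict(tx=round((c*d[0]+sn*d[1])/10,2),ty=round((sn*d[0]-c*d[1])/10,2),tz=round(-d[2]/10,2),rz=round(-np.degrees(a),1),t=round(s['time'],2))
E
python3 - <<'E'
from h import *
import pickle
D=pickle.load(open('d0.pkl','rb'))
S=D['scene'];I=D['side'];L=[(x,y,26) for x,y in C4]
us=np.array([(275.5,190.5),(325.75,216.25),(295.5,249.5),(243.5,217.5)]);ui=np.array([(340.25,222.75),(275,242),(253.25,208.25),(315,194.5)])
print(fit([S],[us],[L],[580,-30,2]),fit([I],[ui],[L],[580,-30,2]),fit([S,I],[us,ui],[L,L],[580,-30,2]))
# knob tops in side
for n,u,v,z in [('largest',279.5,152,51),('small',233.5,164.5,27),('large',289.5,272,39),('medium',236,285,32)]: print(n,px2w(I,u,v,z).round())
print(px2w(S,188,263,51).round(),px2w(S,222,308,27).round(),px2w(S,353,192,39).round())
print(go(470,-260,220,0.3))
E
```

```text
(array([591.71693657, -30.95706846,   1.83966266]), np.float64(2.170572178220084)) (array([594.36763208, -36.87389724,   1.85967393]), np.float64(3.0995861959255535)) (array([593.95067304, -33.49658777,   1.84969782]), np.float64(2.5655682429481885))
largest [588. 292.  51.]
small [434. 268.  27.]
large [ 544. -267.   39.]
medium [ 423. -286.   32.]
[589. 293.  51.] [431. 288.  27.] [ 543. -261.   39.]
{'tx': np.float64(36.64), 'ty': np.float64(-23.19), 'tz': np.float64(1.6), 'rz': np.float64(0.8), 't': 0.15}
```

>>> {"api": "send_rows", "payload": {"commands": [{"tx": 5,"ty": -3,"tz": 0},{"tx": 10,"ty": -6,"tz": 0},{"tx": 14,"ty": -9,"tz": 0},{"tx": 18,"ty": -12,"tz": 0},{"tx": 22,"ty": -15,"tz": 0},{"tx": 27,"ty": -18,"tz": 0},{"tx": 32,"ty": -21,"tz": 0},{"tx": 36.6,"ty": -23.2,"tz": 1.0,"rz": 2.0}], "claw": 4.5}}

```text
$.commands[0]: bad value
```

>>> {"api": "send_rows", "payload": {"commands": [{"tx": 1},{"tx": 1},{"tx": 1}]}}

```text
$.commands[0]: bad value
```

```bash
cat >> h.py <<'E'
import pickle
def wr(n):
    c=cap('wrist',n+'.png');pickle.dump(c,open(n+'.pkl','wb'));s=r.read_state();print(s['tcp_pos'].round(1),s['orientation'].round(4),s['time'],s['grip_width']);return c
E
python3 - <<'E'
from h import *
wr('w1')
E
```

```text
[ 193.4 -594.   236.2] [-3.1408 -0.      0.3148] 0.2 92.11079067472305
```

View pics/w1.png

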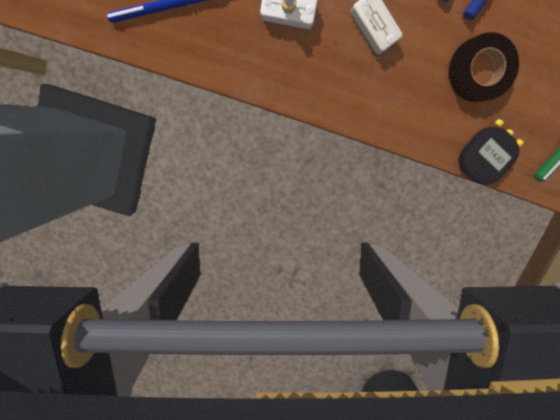

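The wrist camera looks ahead of the TCP: the fingers are at columns 100–450 from row 240 down, and the bench above that. The move was refused, so rows need all six keys.

>>> {"api": "send_rows", "payload": {"commands": [{"tx": 4,"ty": -2.5,"tz": 0,"rx": 0,"ry": 0,"rz": 0},{"tx": 8,"ty": -5,"tz": 0,"rx": 0,"ry": 0,"rz": 0},{"tx": 12,"ty": -8,"tz": 0,"rx": 0,"ry": 0,"rz": 0},{"tx": 16,"ty": -10.5,"tz": 0,"rx": 0,"ry": 0,"rz": 0},{"tx": 20,"ty": -13,"tz": 0,"rx": 0,"ry": 0,"rz": 0},{"tx": 24,"ty": -15.5,"tz": 0,"rx": 0,"ry": 0,"rz": 0},{"tx": 28,"ty": -18,"tz": 0,"rx": 0,"ry": 0,"rz": 0},{"tx": 32,"ty": -21,"tz": 0,"rx": 0,"ry": 0,"rz": 0}], "claw": 4.5}}

```text
time: 1.0
tcp_pos: [433.9, -294.2, 236.7]
orientation: [3.141, -0.0, 0.314]
contact_force: [1.9, -0.2, -0.1]
grip_width: 45.2
gripper_force: 0.0
```

>>> {"api": "send_rows", "payload": {"commands": [{"tx": 1,"ty": 0,"tz": 0,"rx": 0,"ry": 0,"rz": 2},{"tx": 1,"ty": 0,"tz": 0,"rx": 0,"ry": 0,"rz": 2},{"tx": 1,"ty": 0,"tz": 0,"rx": 0,"ry": 0,"rz": 2}]}}

```text
time: 1.3
tcp_pos: [442.0, -292.6, 236.4]
orientation: [-3.142, 0.001, 0.281]
contact_force: [0.6, -0.4, -0.3]
grip_width: 45.1
gripper_force: 0.0
```

```bash
python3 - <<'E'
from h import *
wr('w2')
E
```

```text
[ 441.6 -292.9  236.4] [-3.1415e+00  5.0000e-04  2.8030e-01] 1.35 45.039863464136154
```

View pics/w2.png

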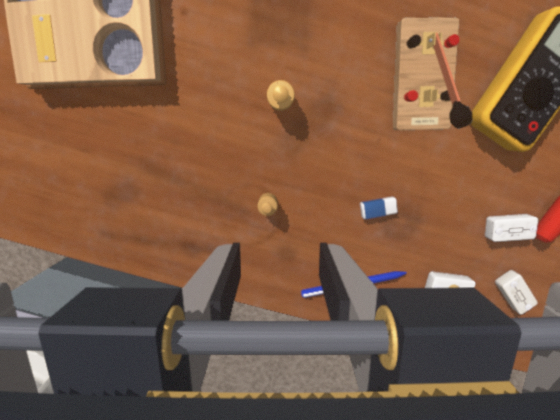

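Wrist view: large's knob is at (280,92), medium's at (266,203), and the big bore of the block at (122,50). I'll fit each weight's model silhouette to its brass mask.

```bash
cat >> h.py <<'E'
M={'largest':(20,44,11,58,48),'large':(14.5,33,8,43,35),'medium':(11.5,25,6.5,36,27),'small':(9,20,5,31,22)}
def fitw(c,n,uv,h=32):
    """fit standing weight's foot xy to its brass-coloured silhouette near pixel uv"""
    R,H,rk,T,_=M[n]; u,v=map(int,uv); S=8
    y0,y1,x0,x1=max(v-h,0),min(v+h,420),max(u-h,0),min(u+h,560)
    im=cv2.resize(c['color'][y0:y1,x0:x1],None,fx=S,fy=S,interpolation=cv2.INTER_CUBIC)
    hsv=cv2.cvtColor(im,cv2.COLOR_BGR2HSV); m=(cv2.inRange(hsv,(17,70,70),(32,255,255))>0)
    n_,lab,st,ce=cv2.connectedComponentsWithStats(m.astype(np.uint8)); k=1+st[1:,4].argmax(); m=lab==k
    th=np.linspace(0,6.28,40); ring=lambda r_,z:np.c_[r_*np.cos(th),r_*np.sin(th),0*th+z]
    def mask(p):
        q=np.zeros(m.shape,np.uint8)
        for P in (np.r_[ring(R,0),ring(R,H)],np.r_[ring(rk,T),ring(rk,T-3)]):
            a=w2px(c,P+[p[0],p[1],0]); a=((a-[x0,y0]+.5)*S).astype(np.int32)
            cv2.fillConvexPoly(q,cv2.convexHull(a),1)
        return q>0
    iou=lambda p:-(mask(p)&m).sum()/(mask(p)|m).sum()
    from scipy.optimize import minimize
    p0=px2w(c,*(ce[k]/S+[x0,y0]),H/2)[:2]
    s=minimize(iou,p0,method='Nelder-Mead',options=dict(initial_simplex=[p0,p0+[6,0],p0+[0,6]],xatol=.1))
    out=im.copy(); out[mask(s.x)^m]=(255,0,255); cv2.imwrite('pics/fit_%s.png'%n,out)
    return s.x.round(1),round(-s.fun,3)
E
python3 - <<'E'
from h import *
c=pickle.load(open('w2.pkl','rb'))
print(fitw(c,'large',(280,95)),fitw(c,'medium',(267,205)))
m,q=fitw(c,'medium',(267,205))
print(go(m[0],m[1],85,.279))
E
```

```text
(array([ 543.7, -263.4]), np.float64(0.897)) (array([ 423.7, -282. ]), np.float64(0.706))
{'tx': np.float64(-1.42), 'ty': np.float64(-1.55), 'tz': np.float64(15.14), 'rz': np.float64(0.1), 't': 1.35}
```

```bash
python3 -c "
import cv2,numpy as np
a=[cv2.resize(cv2.imread('pics/fit_%s.png'%n),(400,400)) for n in('large','medium')]
cv2.imwrite('pics/f1.png',np.hstack(a))"
```

```text
(no output)
```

View pics/f1.png

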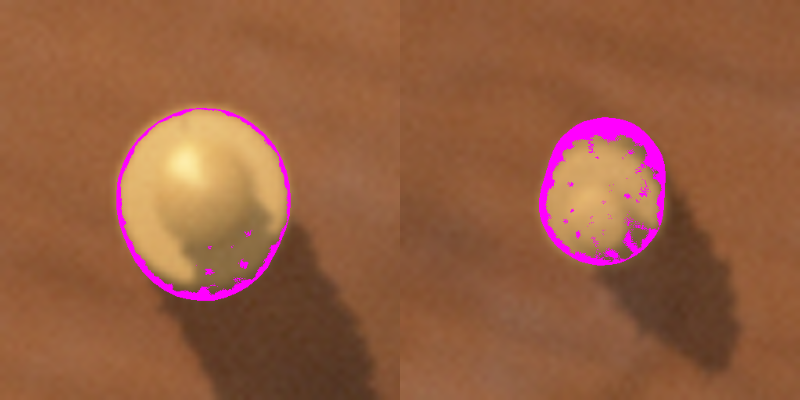

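Both fits are good: large at (543.7,-263.4), medium at (423.7,-282.0), consistent with the side view. I'll grasp medium with the fingertips just above its shoulder, TCP z 49.

>>> {"api": "send_rows", "payload": {"commands": [{"tx": -1.4,"ty": -1.55,"tz": 4,"rx": 0,"ry": 0,"rz": 0},{"tx": -1.4,"ty": -1.55,"tz": 8,"rx": 0,"ry": 0,"rz": 0},{"tx": -1.4,"ty": -1.55,"tz": 12,"rx": 0,"ry": 0,"rz": 0},{"tx": -1.4,"ty": -1.55,"tz": 15,"rx": 0,"ry": 0,"rz": 0},{"tx": -1.4,"ty": -1.55,"tz": 17.5,"rx": 0,"ry": 0,"rz": 0},{"tx": -1.4,"ty": -1.55,"tz": 18.7,"rx": 0,"ry": 0,"rz": 0},{"tx": -1.4,"ty": -1.55,"tz": 18.7,"rx": 0,"ry": 0,"rz": 0}]}}

```text
time: 2.05
tcp_pos: [423.1, -281.6, 48.4]
orientation: [-3.139, 0.002, 0.279]
contact_force: [-0.4, 0.1, -0.0]
grip_width: 45.0
gripper_force: 0.0
```

>>> {"api": "send_rows", "payload": {"commands": [{"tx": 0,"ty": 0,"tz": 0,"rx": 0,"ry": 0,"rz": 0},{"tx": 0,"ty": 0,"tz": 0,"rx": 0,"ry": 0,"rz": 0},{"tx": 0,"ty": 0,"tz": 0,"rx": 0,"ry": 0,"rz": 0},{"tx": 0,"ty": 0,"tz": 0,"rx": 0,"ry": 0,"rz": 0},{"tx": 0,"ty": 0,"tz": 0,"rx": 0,"ry": 0,"rz": 0}], "claw": 0.5}}

```text
time: 2.55
tcp_pos: [425.1, -281.8, 50.3]
orientation: [3.14, -0.001, 0.28]
contact_force: [-0.8, 0.1, 2.9]
grip_width: 9.5
gripper_force: 30.0
```

```bash
python3 - <<'E'
from h import *
print(go(470,-68,236,.279))
E
```

```text
{'tx': np.float64(10.22), 'ty': np.float64(-19.3), 'tz': np.float64(-18.57), 'rz': np.float64(0.1), 't': 2.55}
```

>>> {"api": "send_rows", "payload": {"commands": [{"tx": 0,"ty": 0,"tz": -3,"rx": 0,"ry": 0,"rz": 0},{"tx": 0,"ty": 0,"tz": -7,"rx": 0,"ry": 0,"rz": 0},{"tx": 1.5,"ty": -3,"tz": -10,"rx": 0,"ry": 0,"rz": 0},{"tx": 3.5,"ty": -7,"tz": -12,"rx": 0,"ry": 0,"rz": 0},{"tx": 5.5,"ty": -11,"tz": -14,"rx": 0,"ry": 0,"rz": 0},{"tx": 7.5,"ty": -15,"tz": -16,"rx": 0,"ry": 0,"rz": 0},{"tx": 9.5,"ty": -18,"tz": -18,"rx": 0,"ry": 0,"rz": 0},{"tx": 10.2,"ty": -19.3,"tz": -18.6,"rx": 0,"ry": 0,"rz": 0}]}}

```text
time: 3.35
tcp_pos: [470.7, -65.1, 237.9]
orientation: [3.141, -0.003, 0.282]
contact_force: [-1.0, -0.3, -1.0]
grip_width: 9.0
gripper_force: 30.0
```

>>> {"api": "send_rows", "payload": {"commands": [{"tx": 0,"ty": 0,"tz": 0,"rx": 0,"ry": 0,"rz": 0},{"tx": 0,"ty": 0,"tz": 0,"rx": 0,"ry": 0,"rz": 0},{"tx": 0,"ty": 0,"tz": 0,"rx": 0,"ry": 0,"rz": 0}]}}

```text
time: 3.65
tcp_pos: [468.5, -68.5, 234.9]
orientation: [-3.141, 0.001, 0.279]
contact_force: [-0.1, -0.4, -1.9]
grip_width: 9.4
gripper_force: 30.0
```

```bash
python3 - <<'E'
from h import *
c=wr('w3'); print(r.read_state()['contact_force'])
print(w2px(c,[bw([594,-33.5,1.85],*l,26) for l in C4]).round())
E
```

```text
[468.6 -68.6 234.9] [-3.1412e+00  1.4000e-03  2.7880e-01] 3.7 9.258002676967774
[ 0.36379864 -0.55769351  0.11620453]
[[363. -37.]
 [354. 166.]
 [208. 167.]
 [198. -37.]]
```

View pics/w3.png

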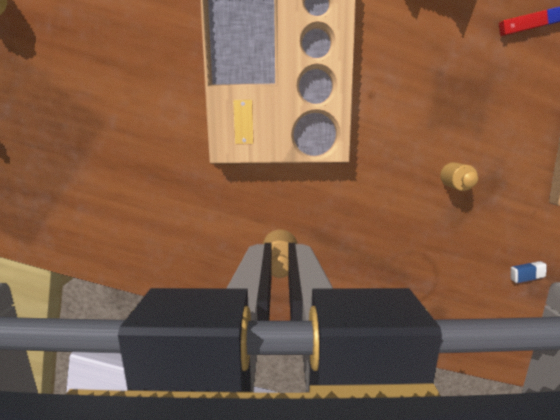

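Held: knob between the fingers at (280,250), block near edge at row 162, columns 209–349. Bores are at (315,133), (316,84), (317,41). I'll fit the block outline.

```bash
cat >> h.py <<'E'
def fitb(c,p0,name='fit_block.png'):
    S=2; im=cv2.resize(c['color'][:235],None,fx=S,fy=S,interpolation=cv2.INTER_CUBIC)
    hsv=cv2.cvtColor(im,cv2.COLOR_BGR2HSV)
    m=(hsv[...,2]>165)&(hsv[...,1]<150); m=m.astype(np.uint8)
    n,lab,st,_=cv2.connectedComponentsWithStats(m)
    k=1+st[1:,4].argmax(); m=(lab==k).astype(np.uint8)
    hull=cv2.convexHull(cv2.findNonZero(m)); m=np.zeros_like(m); cv2.fillConvexPoly(m,hull,1); m=m>0
    def mask(p):
        q=np.zeros(m.shape,np.uint8); a=w2px(c,[bw(p,x,y,26) for x,y in C4])
        cv2.fillPoly(q,[((a+.5)*S*16).astype(np.int32)],1,shift=4); return q>0
    f=lambda p:-(mask(p)&m).sum()/(mask(p)|m).sum()
    from scipy.optimize import minimize
    p0=np.array(p0,float)
    s=minimize(f,p0,method='Nelder-Mead',options=dict(initial_simplex=[p0,p0+[6,0,0],p0+[0,6,0],p0+[0,0,.05]],xatol=.01,fatol=1e-5))
    p=s.x; out=im.copy(); out[mask(p)^m]=(255,0,255)
    th=np.linspace(0,6.28,60)
    for y,d in((67,51),(16,40),(-27,34),(-65,29)):
        a=w2px(c,[bw(p,-40+d/2*np.cos(t),y+d/2*np.sin(t),26) for t in th])
        cv2.polylines(out,[((a+.5)*S*16).astype(np.int32)],True,(0,255,0),1,shift=4)
    a=w2px(c,[bw(p,38+x*36,-34+y*49,26) for x,y in((-1,-1),(-1,1),(1,1),(1,-1))])
    cv2.polylines(out,[((a+.5)*S*16).astype(np.int32)],True,(0,255,0),1,shift=4)
    cv2.imwrite('pics/'+name,out[:,300:860]); return p,round(-s.fun,4)
E
python3 - <<'E'
from h import *
c=pickle.load(open('w3.pkl','rb'))
p,q=fitb(c,[594,-33.5,1.85]);print(p,q)
E
```

```text
[598.67443987 -29.69387289   1.8625743 ] 0.962
```

View pics/fit_block.png

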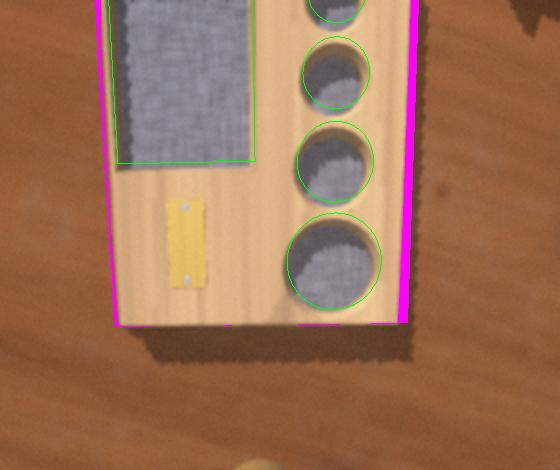

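```bash
python3 - <<'E'
from h import *
c=pickle.load(open('w3.pkl','rb'))['color']
for row in (150,110,60): print(row,[tuple(map(int,x)) for x in c[row,202:216]],'\n',[(u,)+tuple(map(int,c[row,u])) for u in range(342,362)])
print([(v,)+tuple(map(int,c[v,280])) for v in range(156,172)])
E
```

```text
150 [(54, 91, 147), (57, 94, 148), (56, 92, 149), (56, 92, 148), (54, 91, 146), (57, 95, 148), (72, 108, 159), (111, 150, 195), (124, 166, 209), (127, 169, 211), (127, 169, 210), (123, 165, 205), (121, 163, 203), (124, 165, 206)] 
 [(342, 136, 181, 224), (343, 130, 175, 219), (344, 130, 175, 219), (345, 131, 176, 220), (346, 133, 178, 221), (347, 131, 175, 220), (348, 121, 160, 204), (349, 90, 123, 159), (350, 58, 83, 115), (351, 45, 67, 100), (352, 39, 62, 96), (353, 41, 64, 96), (354, 50, 67, 100), (355, 52, 70, 103), (356, 47, 69, 103), (357, 51, 75, 115), (358, 58, 88, 135), (359, 60, 94, 145), (360, 64, 98, 151), (361, 60, 95, 149)]
110 [(62, 98, 156), (57, 95, 153), (60, 100, 154), (66, 106, 161), (91, 131, 181), (115, 158, 202), (124, 168, 212), (129, 172, 215), (128, 171, 212), (123, 165, 206), (127, 168, 209), (125, 165, 208), (122, 165, 206), (128, 171, 215)] 
 [(342, 131, 175, 218), (343, 126, 167, 210), (344, 129, 172, 213), (345, 128, 173, 215), (346, 130, 175, 218), (347, 133, 179, 223), (348, 137, 185, 225), (349, 133, 176, 220), (350, 115, 153, 193), (351, 83, 113, 14
[... 468 characters left out ...]
(344, 125, 169, 209), (345, 124, 166, 208), (346, 128, 172, 217), (347, 132, 177, 220), (348, 136, 182, 223), (349, 140, 185, 227), (350, 141, 190, 229), (351, 138, 186, 228), (352, 126, 169, 212), (353, 75, 106, 141), (354, 48, 70, 103), (355, 42, 65, 100), (356, 42, 63, 98), (357, 42, 64, 99), (358, 39, 64, 96), (359, 40, 64, 96), (360, 46, 67, 100), (361, 50, 72, 109)]
[(156, 132, 176, 219), (157, 132, 177, 219), (158, 130, 175, 220), (159, 132, 175, 220), (160, 125, 168, 214), (161, 114, 153, 191), (162, 83, 113, 148), (163, 55, 79, 111), (164, 39, 62, 95), (165, 41, 64, 96), (166, 44, 65, 98), (167, 38, 60, 97), (168, 43, 62, 99), (169, 42, 62, 97), (170, 42, 65, 97), (171, 39, 61, 97)]
```

```bash
sed -i 's/^C4=.*/C4=[(-78,-97),(-78,97),(78,97),(78,-97)]/' h.py; python3 - <<'E'
from h import *
D=pickle.load(open('d0.pkl','rb'));c=pickle.load(open('w3.pkl','rb'));print(c['fx'],c['fy'])
S=D['scene'];I=D['side']
us=np.array([(275.5,190.5),(325.75,216.25),(295.5,249.5),(243.5,217.5)]);ui=np.array([(340.25,222.75),(275,242),(253.25,208.25),(315,194.5)])
for a,b in((81,100),(78,97),(75,94)):
    L=[(x,y,26) for x,y in((-a,-b),(-a,b),(a,b),(a,-b))]
    print(a,fit([S],[us],[L],[580,-30,2]),fit([I],[ui],[L],[580,-30,2]))
p,q=fitb(c,[594,-33.5,1.85]);print(p,q)
print('bore measured',w2px(c,[bw(p,-40,67,26),bw(p,-40,16,26),bw(p,-40,-27,26)]))
E
```

```text
320.50897112296474 320.50897112296474
81 (array([591.71693657, -30.95706846,   1.83966266]), np.float64(2.170572178220084)) (array([594.36763208, -36.87389724,   1.85967393]), np.float64(3.0995861959255535))
78 (array([591.0479357 , -30.49010549,   1.84080452]), np.float64(0.9596109801081241)) (array([594.12161327, -38.1608926 ,   1.8578555 ]), np.float64(1.561415864007472))
75 (array([590.4141037, -30.0503051,   1.8420144]), np.float64(1.9050926948413007)) (array([593.88682345, -39.37785281,   1.85597364]), np.float64(1.1779581372398127))
[595.26781793 -29.30471468   1.85154877] 0.9963
bore measured [[314.3925908  133.72282432]
 [315.4718054   83.99514242]
 [316.36654884  39.65539875]]
```

View pics/fit_block.png

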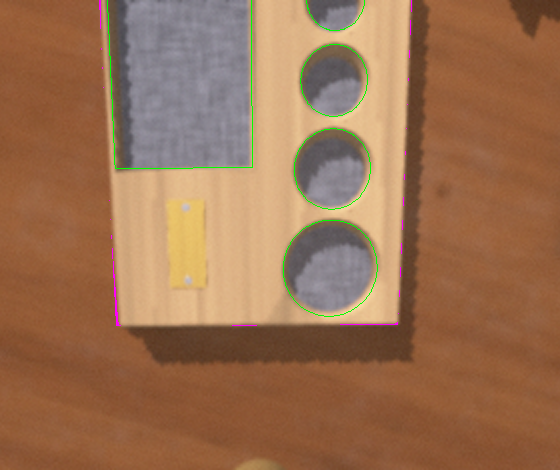

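Fit is now excellent (the block's top edges are bevelled about 3 mm): block pose (595.3,-29.3,1.8515), with the bore rings lying on the bores.

```bash
cat >> h.py <<'E'
P=[595.3,-29.3,1.8515]; YAW=.2807
BORE={'largest':67,'large':16,'medium':-27,'small':-65}
E
python3 - <<'E'
from h import *
for n in BORE: print(n,bw(P,-40,BORE[n],0).round(1))
b=bw(P,-40,-27,0);print(go(b[0],b[1],95,YAW), r.read_state()['tcp_pos'])
E
```

```text
largest [542.  -86.3   0. ]
large [591.  -72.2   0. ]
medium [632.3 -60.3   0. ]
small [668.8 -49.7   0. ]
{'tx': np.float64(15.97), 'ty': np.float64(3.71), 'tz': np.float64(13.99), 'rz': np.float64(-0.1), 't': 3.7} [468.58511966 -68.57019094 234.86692562]
```

>>> {"api": "send_rows", "payload": {"commands": [{"tx": 3,"ty": 0.8,"tz": 1,"rx": 0,"ry": 0,"rz": 0},{"tx": 6.5,"ty": 1.6,"tz": 2,"rx": 0,"ry": 0,"rz": 0},{"tx": 10,"ty": 2.4,"tz": 4,"rx": 0,"ry": 0,"rz": 0},{"tx": 13,"ty": 3.1,"tz": 6.5,"rx": 0,"ry": 0,"rz": 0},{"tx": 15.2,"ty": 3.6,"tz": 9.5,"rx": 0,"ry": 0,"rz": 0},{"tx": 15.97,"ty": 3.7,"tz": 12,"rx": 0,"ry": 0,"rz": 0},{"tx": 15.97,"ty": 3.7,"tz": 13.6,"rx": 0,"ry": 0,"rz": 0},{"tx": 15.97,"ty": 3.7,"tz": 14,"rx": 0,"ry": 0,"rz": 0}]}}

```text
time: 4.5
tcp_pos: [630.8, -59.9, 92.9]
orientation: [-3.14, 0.004, 0.279]
contact_force: [0.1, -0.1, -1.0]
grip_width: 9.8
gripper_force: 30.0
```

>>> {"api": "send_rows", "payload": {"commands": [{"tx": 0,"ty": 0,"tz": 0,"rx": 0,"ry": 0,"rz": 0},{"tx": 0,"ty": 0,"tz": 0,"rx": 0,"ry": 0,"rz": 0},{"tx": 0,"ty": 0,"tz": 0.5,"rx": 0,"ry": 0,"rz": 0}]}}

```text
time: 4.8
tcp_pos: [634.0, -59.5, 92.6]
orientation: [3.14, -0.003, 0.28]
contact_force: [0.7, -0.0, -1.3]
grip_width: 9.4
gripper_force: 30.0
```

```bash
python3 - <<'E'
from h import *
wr('w4');b=bw(P,-40,-27,0);print(go(b[0],b[1],61,YAW))
E
```

```text
[633.3 -59.3  91.3] [ 3.141e+00 -1.600e-03  2.798e-01] 4.85 9.728053577777152
{'tx': np.float64(-0.12), 'ty': np.float64(0.06), 'tz': np.float64(3.03), 'rz': np.float64(-0.1), 't': 4.85}
```

View pics/w4.png

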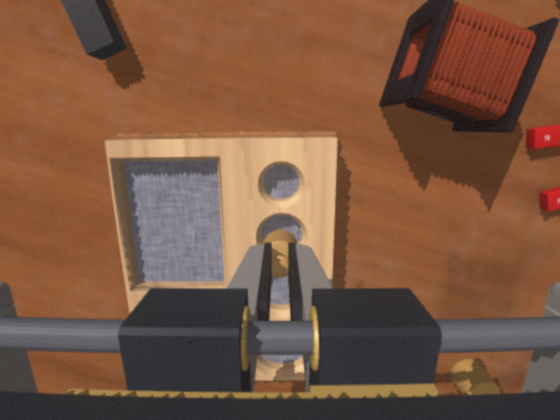

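The medium weight hangs over its bore (ring at (282,225)), and the clearances to the coil and bar are fine. Lowering.

>>> {"api": "send_rows", "payload": {"commands": [{"tx": -0.1,"ty": 0,"tz": 0.8,"rx": 0,"ry": 0,"rz": 0},{"tx": -0.1,"ty": 0,"tz": 1.6,"rx": 0,"ry": 0,"rz": 0},{"tx": -0.1,"ty": 0,"tz": 2.3,"rx": 0,"ry": 0,"rz": 0},{"tx": -0.1,"ty": 0,"tz": 2.8,"rx": 0,"ry": 0,"rz": 0},{"tx": -0.1,"ty": 0,"tz": 2.9,"rx": 0,"ry": 0,"rz": 0},{"tx": -0.1,"ty": 0,"tz": 2.9,"rx": 0,"ry": 0,"rz": 0}]}}

```text
time: 5.45
tcp_pos: [632.5, -59.5, 62.2]
orientation: [3.141, -0.001, 0.28]
contact_force: [-1.7, 0.8, 8.7]
grip_width: 9.3
gripper_force: 30.0
```

>>> {"api": "send_rows", "payload": {"commands": [{"tx": 0,"ty": 0,"tz": 0,"rx": 0,"ry": 0,"rz": 0},{"tx": 0,"ty": 0,"tz": 0,"rx": 0,"ry": 0,"rz": 0},{"tx": 0,"ty": 0,"tz": -1,"rx": 0,"ry": 0,"rz": 0},{"tx": 0,"ty": 0,"tz": -3,"rx": 0,"ry": 0,"rz": 0},{"tx": 0,"ty": 0,"tz": -6,"rx": 0,"ry": 0,"rz": 0},{"tx": 0,"ty": 0,"tz": -9,"rx": 0,"ry": 0,"rz": 0}], "claw": 3}}

```text
time: 6.05
tcp_pos: [631.7, -59.4, 152.7]
orientation: [-3.141, 0.001, 0.28]
contact_force: [0.3, 1.0, 0.3]
grip_width: 30.4
gripper_force: 0.0
```

```bash
python3 - <<'E'
from h import *
print(go(543.7,-263.4,57,YAW))
E
```

```text
{'tx': np.float64(-14.09), 'ty': np.float64(17.17), 'tz': np.float64(9.57), 'rz': np.float64(-0.0), 't': 6.05}
```

>>> {"api": "send_rows", "payload": {"commands": [{"tx": -2.4,"ty": 2.9,"tz": 0,"rx": 0,"ry": 0,"rz": 0},{"tx": -5,"ty": 6.1,"tz": 0,"rx": 0,"ry": 0,"rz": 0},{"tx": -7.6,"ty": 9.3,"tz": 0,"rx": 0,"ry": 0,"rz": 0},{"tx": -10.2,"ty": 12.4,"tz": 0,"rx": 0,"ry": 0,"rz": 0},{"tx": -12.5,"ty": 15.2,"tz": 0,"rx": 0,"ry": 0,"rz": 0},{"tx": -14.1,"ty": 17.2,"tz": 1,"rx": 0,"ry": 0,"rz": 0},{"tx": -14.1,"ty": 17.2,"tz": 3,"rx": 0,"ry": 0,"rz": 0},{"tx": -14.1,"ty": 17.2,"tz": 5,"rx": 0,"ry": 0,"rz": 0}]}}

```text
time: 6.85
tcp_pos: [543.9, -265.0, 102.0]
orientation: [3.141, -0.001, 0.278]
contact_force: [0.1, 0.1, -0.2]
grip_width: 30.1
gripper_force: 0.0
```

>>> {"api": "send_rows", "payload": {"commands": [{"tx": 0,"ty": 0,"tz": 1.5,"rx": 0,"ry": 0,"rz": 0},{"tx": 0,"ty": 0,"tz": 3,"rx": 0,"ry": 0,"rz": 0},{"tx": 0,"ty": 0,"tz": 4.2,"rx": 0,"ry": 0,"rz": 0},{"tx": 0,"ty": 0,"tz": 4.6,"rx": 0,"ry": 0,"rz": 0},{"tx": 0,"ty": 0,"tz": 4.6,"rx": 0,"ry": 0,"rz": 0}]}}

```text
time: 7.35
tcp_pos: [543.9, -263.4, 55.0]
orientation: [-3.141, 0.001, 0.28]
contact_force: [0.4, 0.9, 1.0]
grip_width: 30.3
gripper_force: 0.0
```

>>> {"api": "send_rows", "payload": {"commands": [{"tx": 0,"ty": 0,"tz": 0,"rx": 0,"ry": 0,"rz": 0},{"tx": 0,"ty": 0,"tz": 0,"rx": 0,"ry": 0,"rz": 0},{"tx": 0,"ty": 0,"tz": 0,"rx": 0,"ry": 0,"rz": 0},{"tx": 0,"ty": 0,"tz": 0,"rx": 0,"ry": 0,"rz": 0},{"tx": 0,"ty": 0,"tz": 0,"rx": 0,"ry": 0,"rz": 0}], "claw": 0.5}}

```text
time: 7.85
tcp_pos: [544.5, -263.9, 56.2]
orientation: [3.141, -0.001, 0.28]
contact_force: [0.0, 0.8, 5.2]
grip_width: 12.7
gripper_force: 30.0
```

```bash
python3 - <<'E'
from h import *
b=bw(P,-40,16,0)
print(go(b[0],b[1],105,YAW),go(b[0],b[1],69,YAW))
E
```

```text
{'tx': np.float64(9.77), 'ty': np.float64(-17.14), 'tz': np.float64(-4.88), 'rz': np.float64(-0.1), 't': 7.85} {'tx': np.float64(9.77), 'ty': np.float64(-17.14), 'tz': np.float64(-1.28), 'rz': np.float64(-0.1), 't': 7.85}
```

>>> {"api": "send_rows", "payload": {"commands": [{"tx": 0,"ty": 0,"tz": -3,"rx": 0,"ry": 0,"rz": 0},{"tx": 0.5,"ty": -1,"tz": -7,"rx": 0,"ry": 0,"rz": 0},{"tx": 2,"ty": -4,"tz": -8,"rx": 0,"ry": 0,"rz": 0},{"tx": 4,"ty": -7.5,"tz": -8,"rx": 0,"ry": 0,"rz": 0},{"tx": 6,"ty": -11,"tz": -8,"rx": 0,"ry": 0,"rz": 0},{"tx": 8,"ty": -14.2,"tz": -8,"rx": 0,"ry": 0,"rz": 0},{"tx": 9.5,"ty": -16.6,"tz": -7.5,"rx": 0,"ry": 0,"rz": 0},{"tx": 9.8,"ty": -17.15,"tz": -6.5,"rx": 0,"ry": 0,"rz": 0}]}}

```text
time: 8.65
tcp_pos: [591.8, -69.3, 120.8]
orientation: [3.141, -0.001, 0.282]
contact_force: [0.4, -0.2, -2.8]
grip_width: 13.1
gripper_force: 30.0
```

>>> {"api": "send_rows", "payload": {"commands": [{"tx": 0,"ty": 0,"tz": 1,"rx": 0,"ry": 0,"rz": 0},{"tx": 0,"ty": 0,"tz": 1.5,"rx": 0,"ry": 0,"rz": 0},{"tx": 0,"ty": 0,"tz": 1.5,"rx": 0,"ry": 0,"rz": 0},{"tx": 0,"ty": 0,"tz": 1.5,"rx": 0,"ry": 0,"rz": 0}]}}

```text
time: 9.05
tcp_pos: [590.5, -72.9, 105.4]
orientation: [-3.142, 0.001, 0.279]
contact_force: [0.3, -1.1, -1.9]
grip_width: 12.5
gripper_force: 30.0
```

```bash
python3 - <<'E'
from h import *
b=bw(P,-40,16,0)
s=r.read_state();print(s['tcp_pos'],s['grip_width'],s['contact_force'])
print(go(b[0],b[1],69,YAW))
E
```

```text
[590.51389164 -72.92704825 105.38061116] 12.47563822337759 [ 0.30826335 -1.14184004 -1.93105413]
{'tx': np.float64(0.07), 'ty': np.float64(-0.06), 'tz': np.float64(3.64), 'rz': np.float64(-0.1), 't': 9.05}
```

>>> {"api": "send_rows", "payload": {"commands": [{"tx": 0.05,"ty": -0.05,"tz": 0.9,"rx": 0,"ry": 0,"rz": 0},{"tx": 0.05,"ty": -0.05,"tz": 1.8,"rx": 0,"ry": 0,"rz": 0},{"tx": 0.05,"ty": -0.05,"tz": 2.6,"rx": 0,"ry": 0,"rz": 0},{"tx": 0.05,"ty": -0.05,"tz": 3.3,"rx": 0,"ry": 0,"rz": 0},{"tx": 0.05,"ty": -0.05,"tz": 3.6,"rx": 0,"ry": 0,"rz": 0},{"tx": 0.05,"ty": -0.05,"tz": 3.7,"rx": 0,"ry": 0,"rz": 0},{"tx": 0.05,"ty": -0.05,"tz": 3.7,"rx": 0,"ry": 0,"rz": 0}]}}

```text
time: 9.75
tcp_pos: [591.3, -71.2, 68.7]
orientation: [3.142, -0.0, 0.28]
contact_force: [-0.2, -0.3, -1.5]
grip_width: 12.7
gripper_force: 30.0
```

>>> {"api": "send_rows", "payload": {"commands": [{"tx": 0,"ty": 0,"tz": 0.08,"rx": 0,"ry": 0,"rz": 0},{"tx": 0,"ty": 0,"tz": 0.08,"rx": 0,"ry": 0,"rz": 0}]}}

```text
time: 9.95
tcp_pos: [591.6, -71.2, 68.3]
orientation: [3.141, -0.001, 0.28]
contact_force: [-1.0, -0.9, 1.5]
grip_width: 12.7
gripper_force: 30.0
```

>>> {"api": "send_rows", "payload": {"commands": [{"tx": 0,"ty": 0,"tz": 0,"rx": 0,"ry": 0,"rz": 0},{"tx": 0,"ty": 0,"tz": 0,"rx": 0,"ry": 0,"rz": 0},{"tx": 0,"ty": 0,"tz": -1,"rx": 0,"ry": 0,"rz": 0},{"tx": 0,"ty": 0,"tz": -3,"rx": 0,"ry": 0,"rz": 0},{"tx": 0,"ty": 0,"tz": -7,"rx": 0,"ry": 0,"rz": 0},{"tx": 0,"ty": 0,"tz": -11,"rx": 0,"ry": 0,"rz": 0},{"tx": 0,"ty": 0,"tz": -15,"rx": 0,"ry": 0,"rz": 0},{"tx": 0,"ty": 0,"tz": -17,"rx": 0,"ry": 0,"rz": 0}], "claw": 3.5}}

```text
time: 10.75
tcp_pos: [592.5, -71.3, 242.4]
orientation: [3.14, -0.005, 0.28]
contact_force: [0.5, 0.1, -0.0]
grip_width: 35.2
gripper_force: 0.0
```

```bash
python3 - <<'E'
from h import *
c=wr('w5')
# next look at tin / small / largest
print(go(430,280,236,YAW))
E
```

```text
[593.5 -71.5 244.6] [ 3.1385 -0.0075  0.2799] 10.8 35.214705519944175
{'tx': np.float64(-6.01), 'ty': np.float64(-38.3), 'tz': np.float64(0.86), 'rz': np.float64(-0.0), 't': 10.8}
```

>>> {"api": "send_rows", "payload": {"commands": [{"tx": -0.8,"ty": -4.8,"tz": 0,"rx": 0,"ry": 0,"rz": 0},{"tx": -1.6,"ty": -9.7,"tz": 0,"rx": 0,"ry": 0,"rz": 0},{"tx": -2.4,"ty": -14.6,"tz": 0,"rx": 0,"ry": 0,"rz": 0},{"tx": -3.2,"ty": -19.5,"tz": 0,"rx": 0,"ry": 0,"rz": 0},{"tx": -4,"ty": -24.4,"tz": 0,"rx": 0,"ry": 0,"rz": 0},{"tx": -4.8,"ty": -29.3,"tz": 0,"rx": 0,"ry": 0,"rz": 0},{"tx": -5.5,"ty": -34,"tz": 0.5,"rx": 0,"ry": 0,"rz": 0},{"tx": -6,"ty": -38.3,"tz": 0.8,"rx": 0,"ry": 0,"rz": 0}]}}

```text
time: 11.6
tcp_pos: [426.1, 282.0, 229.8]
orientation: [-3.141, -0.0, 0.28]
contact_force: [0.9, -1.2, -0.3]
grip_width: 35.0
gripper_force: 0.0
```

>>> {"api": "send_rows", "payload": {"commands": [{"tx": 0,"ty": 0,"tz": 0,"rx": 0,"ry": 0,"rz": 0},{"tx": 0,"ty": 0,"tz": 0,"rx": 0,"ry": 0,"rz": 0},{"tx": 0,"ty": 0,"tz": 0,"rx": 0,"ry": 0,"rz": 0}]}}

```text
time: 11.9
tcp_pos: [427.9, 279.6, 229.8]
orientation: [3.141, 0.0, 0.28]
contact_force: [-0.4, -0.7, -0.3]
grip_width: 35.1
gripper_force: 0.0
```

```bash
python3 - <<'E'
from h import *
c=wr('w6')
E
```

```text
[428.1 279.3 229.8] [ 3.1413 -0.      0.2787] 11.95 34.95800424033886
```

View pics/w6.png

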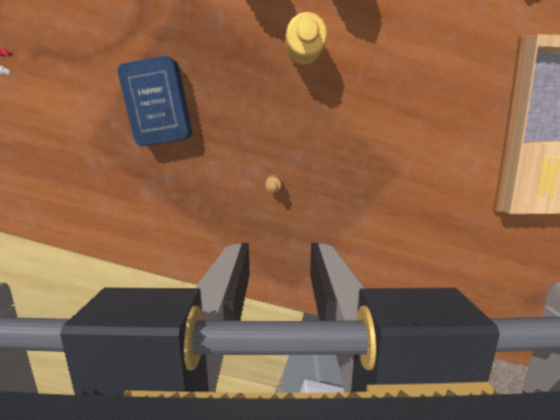

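Largest is at (306,38), the small weight at (273,184) and the tin centred at (154,101), with nothing else near the last two. Fitting all three.

```bash
sed -i 's/(17,70,70)/(15,70,60)/' h.py; cat >> h.py <<'E'
def fitt(c,p0):
    S=4; x0,y0,x1,y1=90,30,220,180; im=cv2.resize(c['color'][y0:y1,x0:x1],None,fx=S,fy=S,interpolation=cv2.INTER_CUBIC)
    m=im[...,0].astype(int)>im[...,2]+8; m=m.astype(np.uint8)
    n,lab,st,_=cv2.connectedComponentsWithStats(m); m=(lab==1+st[1:,4].argmax()).astype(np.uint8)
    hu=cv2.convexHull(cv2.findNonZero(m)); m[:]=0; cv2.fillConvexPoly(m,hu,1); m=m>0
    def mask(p):
        q=np.zeros(m.shape,np.uint8); a=w2px(c,[bw(p,x*43.5,y*30.5,z) for x in(-1,1) for y in(-1,1) for z in(0,22)])
        cv2.fillConvexPoly(q,cv2.convexHull(((a-[x0,y0]+.5)*S).astype(np.int32)),1); return q>0
    f=lambda p:-(mask(p)&m).sum()/(mask(p)|m).sum()
    from scipy.optimize import minimize
    p0=np.array(p0,float)
    s=minimize(f,p0,method='Nelder-Mead',options=dict(initial_simplex=[p0,p0+[6,0,0],p0+[0,6,0],p0+[0,0,.1]],xatol=.01,fatol=1e-5))
    out=im.copy(); out[mask(s.x)^m]=(255,0,255); cv2.imwrite('pics/fit_tin.png',out); return s.x,round(-s.fun,4)
E
python3 - <<'E'
from h import *
c=pickle.load(open('w6.pkl','rb'))
sm=fitw(c,'small',(274,185),24); la=fitw(c,'largest',(306,40),38); t=fitt(c,[487,428,.4]); print(sm,la,t)
print(go(*sm[0],44,YAW))
a=[cv2.resize(cv2.imread('pics/fit_%s.png'%n),(266,300)) for n in('small','largest','tin')]
cv2.imwrite('pics/f2.png',np.hstack(a))
E
```

```text
(array([435.4, 289.7]), np.float64(0.897)) (array([588.2, 299.4]), np.float64(0.97)) (array([4.86810386e+02, 4.36759618e+02, 4.36397322e-01]), np.float64(0.9337))
{'tx': np.float64(0.99), 'ty': np.float64(-0.8), 'tz': np.float64(18.58), 'rz': np.float64(-0.1), 't': 11.95}
```

View pics/f2.png

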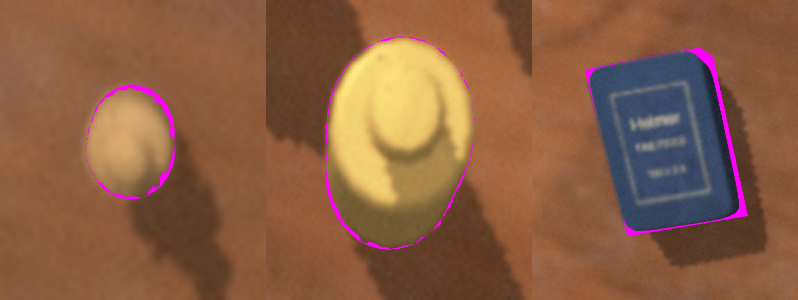

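>>> {"api": "send_rows", "payload": {"commands": [{"tx": 1,"ty": -0.8,"tz": 4,"rx": 0,"ry": 0,"rz": 0},{"tx": 1,"ty": -0.8,"tz": 8,"rx": 0,"ry": 0,"rz": 0},{"tx": 1,"ty": -0.8,"tz": 12,"rx": 0,"ry": 0,"rz": 0},{"tx": 1,"ty": -0.8,"tz": 15,"rx": 0,"ry": 0,"rz": 0},{"tx": 1,"ty": -0.8,"tz": 17.5,"rx": 0,"ry": 0,"rz": 0},{"tx": 1,"ty": -0.8,"tz": 18.5,"rx": 0,"ry": 0,"rz": 0},{"tx": 1,"ty": -0.8,"tz": 18.5,"rx": 0,"ry": 0,"rz": 0}]}}

```text
time: 12.65
tcp_pos: [435.0, 289.5, 43.9]
orientation: [3.141, 0.002, 0.278]
contact_force: [-0.6, 0.1, -0.2]
grip_width: 35.3
gripper_force: 0.0
```

>>> {"api": "send_rows", "payload": {"commands": [{"tx": 0,"ty": 0,"tz": 0,"rx": 0,"ry": 0,"rz": 0},{"tx": 0,"ty": 0,"tz": 0,"rx": 0,"ry": 0,"rz": 0},{"tx": 0,"ty": 0,"tz": 0,"rx": 0,"ry": 0,"rz": 0},{"tx": 0,"ty": 0,"tz": 0,"rx": 0,"ry": 0,"rz": 0},{"tx": 0,"ty": 0,"tz": 0,"rx": 0,"ry": 0,"rz": 0}], "claw": 0.3}}

```text
time: 13.15
tcp_pos: [435.7, 291.2, 45.7]
orientation: [-3.141, -0.002, 0.28]
contact_force: [0.9, -1.1, 6.6]
grip_width: 7.0
gripper_force: 30.0
```

```bash
python3 - <<'E'
from h import *
b=bw(P,-40,-65,0)
print(go(b[0],b[1],56,YAW))
E
```

```text
{'tx': np.float64(12.97), 'ty': np.float64(39.2), 'tz': np.float64(-1.03), 'rz': np.float64(-0.0), 't': 13.15}
```

>>> {"api": "send_rows", "payload": {"commands": [{"tx": 0,"ty": 0,"tz": -4,"rx": 0,"ry": 0,"rz": 0},{"tx": 0,"ty": 0,"tz": -8,"rx": 0,"ry": 0,"rz": 0},{"tx": 1,"ty": 3,"tz": -11,"rx": 0,"ry": 0,"rz": 0},{"tx": 2.3,"ty": 7,"tz": -12,"rx": 0,"ry": 0,"rz": 0},{"tx": 3.8,"ty": 11.5,"tz": -12,"rx": 0,"ry": 0,"rz": 0},{"tx": 5.3,"ty": 16,"tz": -12,"rx": 0,"ry": 0,"rz": 0},{"tx": 6.8,"ty": 20.5,"tz": -12,"rx": 0,"ry": 0,"rz": 0},{"tx": 8.3,"ty": 25,"tz": -12,"rx": 0,"ry": 0,"rz": 0}]}}

```text
time: 13.95
tcp_pos: [584.6, 71.8, 165.0]
orientation: [-3.142, -0.0, 0.28]
contact_force: [0.7, 0.5, -0.8]
grip_width: 6.8
gripper_force: 30.0
```

>>> {"api": "send_rows", "payload": {"commands": [{"tx": 1.5,"ty": 4.5,"tz": 0,"rx": 0,"ry": 0,"rz": 0},{"tx": 3,"ty": 9,"tz": 0,"rx": 0,"ry": 0,"rz": 0},{"tx": 4.2,"ty": 12.5,"tz": 1,"rx": 0,"ry": 0,"rz": 0},{"tx": 4.67,"ty": 14.2,"tz": 3,"rx": 0,"ry": 0,"rz": 0},{"tx": 4.67,"ty": 14.2,"tz": 5.5,"rx": 0,"ry": 0,"rz": 0},{"tx": 4.67,"ty": 14.2,"tz": 7,"rx": 0,"ry": 0,"rz": 0},{"tx": 4.67,"ty": 14.2,"tz": 7,"rx": 0,"ry": 0,"rz": 0},{"tx": 4.67,"ty": 14.2,"tz": 7,"rx": 0,"ry": 0,"rz": 0}]}}

```text
time: 14.75
tcp_pos: [667.9, -49.6, 95.1]
orientation: [-3.141, 0.0, 0.281]
contact_force: [0.2, 0.6, -0.2]
grip_width: 6.5
gripper_force: 30.0
```

```bash
python3 - <<'E'
from h import *
b=bw(P,-40,-65,0)
c=wr('w7')
print(go(b[0],b[1],56.5,YAW),r.read_state()['contact_force'])
E
```

```text
[668.5 -49.6  95.8] [ 3.1413e+00 -1.0000e-03  2.8060e-01] 14.8 6.788478255950569
{'tx': np.float64(0.03), 'ty': np.float64(0.02), 'tz': np.float64(3.93), 'rz': np.float64(-0.0), 't': 14.8} [ 0.3065196  -0.51466236 -0.27011236]
```

View pics/w7.png

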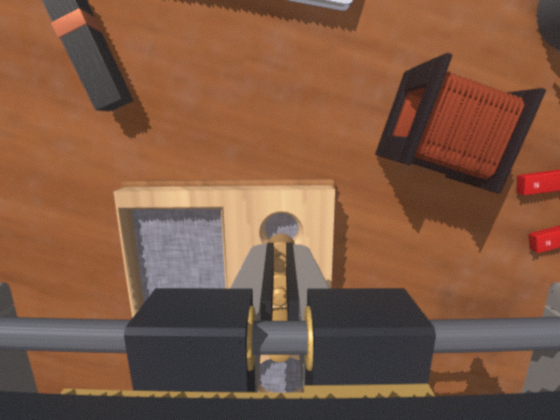

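The small weight is at its bore (282,228), lined up the way medium was. Lowering.

>>> {"api": "send_rows", "payload": {"commands": [{"tx": 0,"ty": 0,"tz": 1,"rx": 0,"ry": 0,"rz": 0},{"tx": 0,"ty": 0,"tz": 2,"rx": 0,"ry": 0,"rz": 0},{"tx": 0,"ty": 0,"tz": 2.9,"rx": 0,"ry": 0,"rz": 0},{"tx": 0,"ty": 0,"tz": 3.6,"rx": 0,"ry": 0,"rz": 0},{"tx": 0,"ty": 0,"tz": 3.85,"rx": 0,"ry": 0,"rz": 0},{"tx": 0,"ty": 0,"tz": 3.9,"rx": 0,"ry": 0,"rz": 0}]}}

```text
time: 15.4
tcp_pos: [669.3, -50.4, 57.4]
orientation: [3.141, -0.002, 0.28]
contact_force: [-3.6, -0.5, 18.2]
grip_width: 6.7
gripper_force: 30.0
```

>>> {"api": "send_rows", "payload": {"commands": [{"tx": 0,"ty": 0,"tz": -0.1,"rx": 0,"ry": 0,"rz": 0},{"tx": 0,"ty": 0,"tz": -0.1,"rx": 0,"ry": 0,"rz": 0},{"tx": 0,"ty": 0,"tz": -0.5,"rx": 0,"ry": 0,"rz": 0},{"tx": 0,"ty": 0,"tz": -2,"rx": 0,"ry": 0,"rz": 0},{"tx": 0,"ty": 0,"tz": -5,"rx": 0,"ry": 0,"rz": 0},{"tx": 0,"ty": 0,"tz": -9,"rx": 0,"ry": 0,"rz": 0}], "claw": 3.5}}

```text
time: 16.0
tcp_pos: [666.9, -50.0, 145.9]
orientation: [-3.141, 0.003, 0.28]
contact_force: [-0.4, -1.0, 1.0]
grip_width: 35.2
gripper_force: 0.0
```

```bash
python3 - <<'E'
from h import *
print(r.read_state()['tcp_pos'],go(588.2,299.4,150,YAW))
D=pickle.load(open('d0.pkl','rb'))['side']
# blue, purple feet
print(px2w(D,291,161,0),px2w(D,303,172,0))
E
```

```text
[666.87467374 -50.01500669 145.88958688] {'tx': np.float64(2.09), 'ty': np.float64(-35.76), 'tz': np.float64(-0.41), 'rz': np.float64(-0.0), 't': 16.0}
[631.26180729 319.11900466   0.        ] [659.83859339 239.15121496   0.        ]
```

>>> {"api": "send_rows", "payload": {"commands": [{"tx": 0.3,"ty": -4.5,"tz": -1,"rx": 0,"ry": 0,"rz": 0},{"tx": 0.6,"ty": -9.3,"tz": -1,"rx": 0,"ry": 0,"rz": 0},{"tx": 0.9,"ty": -14.1,"tz": -1,"rx": 0,"ry": 0,"rz": 0},{"tx": 1.2,"ty": -18.9,"tz": -1,"rx": 0,"ry": 0,"rz": 0},{"tx": 1.5,"ty": -23.7,"tz": -1,"rx": 0,"ry": 0,"rz": 0},{"tx": 1.8,"ty": -28.5,"tz": -1,"rx": 0,"ry": 0,"rz": 0},{"tx": 2,"ty": -33,"tz": -1,"rx": 0,"ry": 0,"rz": 0},{"tx": 2.1,"ty": -35.8,"tz": -0.4,"rx": 0,"ry": 0,"rz": 0}], "claw": 4.2}}

```text
time: 16.8
tcp_pos: [589.0, 303.2, 151.7]
orientation: [-3.141, -0.003, 0.282]
contact_force: [0.4, 0.0, 0.3]
grip_width: 42.0
gripper_force: 0.0
```

>>> {"api": "send_rows", "payload": {"commands": [{"tx": 0,"ty": 0,"tz": 0,"rx": 0,"ry": 0,"rz": 0},{"tx": 0,"ty": 0,"tz": 2,"rx": 0,"ry": 0,"rz": 0},{"tx": 0,"ty": 0,"tz": 4,"rx": 0,"ry": 0,"rz": 0},{"tx": 0,"ty": 0,"tz": 4,"rx": 0,"ry": 0,"rz": 0}]}}

```text
time: 17.2
tcp_pos: [588.1, 298.1, 108.0]
orientation: [3.141, 0.004, 0.28]
contact_force: [-0.0, -0.4, -0.4]
grip_width: 41.8
gripper_force: 0.0
```

```bash
python3 - <<'E'
from h import *
print(r.read_state()['tcp_pos'],go(588.2,299.4,68,YAW))
E
```

```text
[588.08768958 298.10153675 108.04050151] {'tx': np.float64(0.05), 'ty': np.float64(-0.12), 'tz': np.float64(4.0), 'rz': np.float64(-0.1), 't': 17.2}
```

>>> {"api": "send_rows", "payload": {"commands": [{"tx": 0,"ty": -0.1,"tz": 1.5,"rx": 0,"ry": 0,"rz": 0},{"tx": 0,"ty": -0.1,"tz": 2.8,"rx": 0,"ry": 0,"rz": 0},{"tx": 0,"ty": -0.1,"tz": 3.7,"rx": 0,"ry": 0,"rz": 0},{"tx": 0,"ty": -0.1,"tz": 4,"rx": 0,"ry": 0,"rz": 0},{"tx": 0,"ty": -0.1,"tz": 4,"rx": 0,"ry": 0,"rz": 0}]}}

```text
time: 17.7
tcp_pos: [588.8, 300.5, 69.2]
orientation: [3.141, 0.001, 0.28]
contact_force: [0.8, 0.0, 0.4]
grip_width: 41.8
gripper_force: 0.0
```

>>> {"api": "send_rows", "payload": {"commands": [{"tx": 0,"ty": 0,"tz": 0,"rx": 0,"ry": 0,"rz": 0},{"tx": 0,"ty": 0,"tz": 0,"rx": 0,"ry": 0,"rz": 0},{"tx": 0,"ty": 0,"tz": 0,"rx": 0,"ry": 0,"rz": 0},{"tx": 0,"ty": 0,"tz": 0,"rx": 0,"ry": 0,"rz": 0},{"tx": 0,"ty": 0,"tz": 0,"rx": 0,"ry": 0,"rz": 0}], "claw": 1}}

```text
time: 18.2
tcp_pos: [589.4, 300.6, 70.3]
orientation: [3.141, -0.001, 0.28]
contact_force: [1.1, -1.6, 4.1]
grip_width: 18.5
gripper_force: 30.0
```

```bash
python3 - <<'E'
from h import *
b=bw(P,-40,67,0)
print(r.read_state()['tcp_pos'],go(b[0],b[1],80,YAW))
E
```

```text
[589.44045852 300.59679879  70.29540874] {'tx': np.float64(-15.25), 'ty': np.float64(35.87), 'tz': np.float64(-0.97), 'rz': np.float64(-0.0), 't': 18.2}
```

>>> {"api": "send_rows", "payload": {"commands": [{"tx": 0,"ty": 0,"tz": -3,"rx": 0,"ry": 0,"rz": 0},{"tx": 0,"ty": 0,"tz": -7,"rx": 0,"ry": 0,"rz": 0},{"tx": -1,"ty": 2.5,"tz": -9,"rx": 0,"ry": 0,"rz": 0},{"tx": -2.7,"ty": 6.5,"tz": -9,"rx": 0,"ry": 0,"rz": 0},{"tx": -4.5,"ty": 10.7,"tz": -9,"rx": 0,"ry": 0,"rz": 0},{"tx": -6.3,"ty": 14.9,"tz": -9,"rx": 0,"ry": 0,"rz": 0},{"tx": -8.1,"ty": 19.1,"tz": -9,"rx": 0,"ry": 0,"rz": 0},{"tx": -9.9,"ty": 23.3,"tz": -9,"rx": 0,"ry": 0,"rz": 0}]}}

```text
time: 19.0
tcp_pos: [557.1, 47.9, 159.2]
orientation: [-3.141, 0.001, 0.28]
contact_force: [0.6, -1.1, -4.2]
grip_width: 18.3
gripper_force: 30.0
```

>>> {"api": "send_rows", "payload": {"commands": [{"tx": -1.8,"ty": 4.2,"tz": 0,"rx": 0,"ry": 0,"rz": 0},{"tx": -3.5,"ty": 8.3,"tz": 0,"rx": 0,"ry": 0,"rz": 0},{"tx": -4.8,"ty": 11.4,"tz": 0,"rx": 0,"ry": 0,"rz": 0},{"tx": -5.35,"ty": 12.57,"tz": 1,"rx": 0,"ry": 0,"rz": 0},{"tx": -5.35,"ty": 12.57,"tz": 3,"rx": 0,"ry": 0,"rz": 0},{"tx": -5.35,"ty": 12.57,"tz": 4,"rx": 0,"ry": 0,"rz": 0},{"tx": -5.35,"ty": 12.57,"tz": 4,"rx": 0,"ry": 0,"rz": 0},{"tx": -5.35,"ty": 12.57,"tz": 4,"rx": 0,"ry": 0,"rz": 0}]}}

```text
time: 19.8
tcp_pos: [541.5, -85.4, 119.6]
orientation: [-3.141, 0.001, 0.281]
contact_force: [0.7, -0.6, -4.6]
grip_width: 18.7
gripper_force: 30.0
```

```bash
python3 - <<'E'
from h import *
b=bw(P,-40,67,0)
s=r.read_state();print(s['tcp_pos'],s['contact_force'],s['grip_width'],go(b[0],b[1],81.5,YAW))
E
```

```text
[541.53519881 -85.41931266 119.57529712] [ 0.71266222 -0.64030869 -4.58511034] 18.748447558794265 {'tx': np.float64(0.02), 'ty': np.float64(0.1), 'tz': np.float64(3.81), 'rz': np.float64(0.0), 't': 19.8}
```

>>> {"api": "send_rows", "payload": {"commands": [{"tx": 0,"ty": 0.1,"tz": 1,"rx": 0,"ry": 0,"rz": 0},{"tx": 0,"ty": 0.1,"tz": 2,"rx": 0,"ry": 0,"rz": 0},{"tx": 0,"ty": 0.1,"tz": 2.8,"rx": 0,"ry": 0,"rz": 0},{"tx": 0,"ty": 0.1,"tz": 3.5,"rx": 0,"ry": 0,"rz": 0},{"tx": 0,"ty": 0.1,"tz": 3.8,"rx": 0,"ry": 0,"rz": 0},{"tx": 0,"ty": 0.1,"tz": 3.85,"rx": 0,"ry": 0,"rz": 0},{"tx": 0,"ty": 0.1,"tz": 3.85,"rx": 0,"ry": 0,"rz": 0}]}}

```text
time: 20.5
tcp_pos: [542.5, -87.4, 82.1]
orientation: [3.141, -0.001, 0.28]
contact_force: [-1.4, -1.2, 5.2]
grip_width: 18.7
gripper_force: 30.0
```

>>> {"api": "send_rows", "payload": {"commands": [{"tx": 0,"ty": 0,"tz": -0.1,"rx": 0,"ry": 0,"rz": 0},{"tx": 0,"ty": 0,"tz": -0.1,"rx": 0,"ry": 0,"rz": 0},{"tx": 0,"ty": 0,"tz": -0.6,"rx": 0,"ry": 0,"rz": 0},{"tx": 0,"ty": 0,"tz": -2,"rx": 0,"ry": 0,"rz": 0},{"tx": 0,"ty": 0,"tz": -5,"rx": 0,"ry": 0,"rz": 0},{"tx": 0,"ty": 0,"tz": -9,"rx": 0,"ry": 0,"rz": 0}], "claw": 4}}

```text
time: 21.1
tcp_pos: [540.8, -86.9, 171.9]
orientation: [-3.14, 0.002, 0.28]
contact_force: [0.0, 0.1, 0.6]
grip_width: 40.0
gripper_force: 0.0
```

```bash
python3 - <<'E'
from h import *
print(r.read_state()['tcp_pos'],go(486.8,436.8,160,.436))
E
```

```text
[540.84959652 -86.94060803 171.92046549] {'tx': np.float64(9.28), 'ty': np.float64(-51.83), 'tz': np.float64(1.19), 'rz': np.float64(-8.9), 't': 21.1}
```

>>> {"api": "send_rows", "payload": {"commands": [{"tx": 0.8,"ty": -4.5,"tz": 0,"rx": 0,"ry": 0,"rz": 0},{"tx": 1.6,"ty": -9.3,"tz": 0,"rx": 0,"ry": 0,"rz": 0},{"tx": 2.5,"ty": -14,"tz": 0,"rx": 0,"ry": 0,"rz": 0},{"tx": 3.4,"ty": -18.8,"tz": 0,"rx": 0,"ry": 0,"rz": 0},{"tx": 4.2,"ty": -23.6,"tz": 0,"rx": 0,"ry": 0,"rz": -2},{"tx": 5.1,"ty": -28.4,"tz": 0,"rx": 0,"ry": 0,"rz": -4},{"tx": 6,"ty": -33.2,"tz": 0,"rx": 0,"ry": 0,"rz": -6},{"tx": 6.8,"ty": -38,"tz": 0,"rx": 0,"ry": 0,"rz": -8.9}], "claw": 8.6}}

```text
time: 21.9
tcp_pos: [502.0, 299.1, 172.7]
orientation: [-3.141, -0.002, 0.437]
contact_force: [0.4, -0.1, -0.6]
grip_width: 86.1
gripper_force: 0.0
```

```bash
python3 - <<'E'
from h import *
print(r.read_state()['tcp_pos'],go(486.8,436.8,80,.436))
E
```

```text
[502.03330761 299.10901204 172.72091003] {'tx': np.float64(4.45), 'ty': np.float64(-13.12), 'tz': np.float64(9.27), 'rz': np.float64(0.1), 't': 21.9}
```

>>> {"api": "send_rows", "payload": {"commands": [{"tx": 1.5,"ty": -4.5,"tz": 0,"rx": 0,"ry": 0,"rz": 0},{"tx": 3,"ty": -9,"tz": 2,"rx": 0,"ry": 0,"rz": 0},{"tx": 4.3,"ty": -12.6,"tz": 5,"rx": 0,"ry": 0,"rz": 0},{"tx": 4.4,"ty": -13,"tz": 8,"rx": 0,"ry": 0,"rz": 0},{"tx": 4.4,"ty": -13,"tz": 9.3,"rx": 0,"ry": 0,"rz": 0},{"tx": 4.4,"ty": -13,"tz": 9.3,"rx": 0,"ry": 0,"rz": 0},{"tx": 4.4,"ty": -13,"tz": 9.3,"rx": 0,"ry": 0,"rz": 0}]}}

```text
time: 22.6
tcp_pos: [488.0, 432.8, 79.6]
orientation: [-3.141, -0.001, 0.434]
contact_force: [0.2, -0.5, -0.5]
grip_width: 85.8
gripper_force: 0.0
```

```bash
python3 - <<'E'
from h import *
print(r.read_state()['tcp_pos'],go(486.8,436.8,38.5,.436))
E
```

```text
[488.01520101 432.78085041  79.56292655] {'tx': np.float64(0.06), 'ty': np.float64(-0.42), 'tz': np.float64(4.11), 'rz': np.float64(-0.1), 't': 22.6}
```

>>> {"api": "send_rows", "payload": {"commands": [{"tx": 0,"ty": -0.4,"tz": 1,"rx": 0,"ry": 0,"rz": 0},{"tx": 0,"ty": -0.4,"tz": 2.5,"rx": 0,"ry": 0,"rz": 0},{"tx": 0,"ty": -0.4,"tz": 3.7,"rx": 0,"ry": 0,"rz": 0},{"tx": 0,"ty": -0.4,"tz": 4.1,"rx": 0,"ry": 0,"rz": 0},{"tx": 0,"ty": -0.4,"tz": 4.1,"rx": 0,"ry": 0,"rz": 0}]}}

```text
time: 23.1
tcp_pos: [485.1, 436.3, 36.0]
orientation: [3.141, 0.002, 0.435]
contact_force: [-0.3, 0.0, -0.1]
grip_width: 86.3
gripper_force: 0.0
```

>>> {"api": "send_rows", "payload": {"commands": [{"tx": 0,"ty": 0,"tz": 0,"rx": 0,"ry": 0,"rz": 0},{"tx": 0,"ty": 0,"tz": 0,"rx": 0,"ry": 0,"rz": 0},{"tx": 0,"ty": 0,"tz": 0,"rx": 0,"ry": 0,"rz": 0},{"tx": 0,"ty": 0,"tz": 0,"rx": 0,"ry": 0,"rz": 0},{"tx": 0,"ty": 0,"tz": 0,"rx": 0,"ry": 0,"rz": 0}], "claw": 5}}

```text
time: 23.6
tcp_pos: [485.8, 437.1, 37.7]
orientation: [-3.141, -0.001, 0.435]
contact_force: [-0.1, 0.1, 3.0]
grip_width: 59.4
gripper_force: 30.0
```

```bash
python3 - <<'E'
from h import *
b=bw(P,38,-34,0);print(b)
print(r.read_state()['tcp_pos'],go(b[0],b[1],50.5,YAW))
E
```

```text
[617.44205477  16.63179085   0.        ]
[485.83849599 437.11309124  37.72213292] {'tx': np.float64(-5.79), 'ty': np.float64(43.68), 'tz': np.float64(-1.28), 'rz': np.float64(8.9), 't': 23.6}
```

>>> {"api": "send_rows", "payload": {"commands": [{"tx": 0,"ty": 0,"tz": -3,"rx": 0,"ry": 0,"rz": 0},{"tx": 0,"ty": 0,"tz": -7,"rx": 0,"ry": 0,"rz": 0},{"tx": -0.3,"ty": 2.5,"tz": -10,"rx": 0,"ry": 0,"rz": 0},{"tx": -0.9,"ty": 6.5,"tz": -11,"rx": 0,"ry": 0,"rz": 0},{"tx": -1.5,"ty": 11,"tz": -11,"rx": 0,"ry": 0,"rz": 2},{"tx": -2.1,"ty": 15.5,"tz": -11,"rx": 0,"ry": 0,"rz": 4},{"tx": -2.7,"ty": 20,"tz": -11,"rx": 0,"ry": 0,"rz": 6},{"tx": -3.3,"ty": 24.5,"tz": -11,"rx": 0,"ry": 0,"rz": 8.9}]}}

```text
time: 24.4
tcp_pos: [559.1, 199.1, 147.4]
orientation: [-3.142, -0.0, 0.279]
contact_force: [0.4, -0.5, -0.7]
grip_width: 59.7
gripper_force: 30.0
```

```bash
python3 - <<'E'
from h import *
b=bw(P,38,-34,0)
s=r.read_state();print(s['tcp_pos'],s['orientation'],s['grip_width'],go(b[0],b[1],100,YAW))
E
```

```text
[559.1386398  199.13247562 147.42294396] [-3.14155005e+00 -1.62788017e-04  2.78608685e-01] 59.66030390466836 {'tx': np.float64(0.59), 'ty': np.float64(19.15), 'tz': np.float64(4.74), 'rz': np.float64(-0.1), 't': 24.4}
```

>>> {"api": "send_rows", "payload": {"commands": [{"tx": 0.1,"ty": 4.2,"tz": 0,"rx": 0,"ry": 0,"rz": 0},{"tx": 0.2,"ty": 8.6,"tz": 0,"rx": 0,"ry": 0,"rz": 0},{"tx": 0.4,"ty": 13,"tz": 0,"rx": 0,"ry": 0,"rz": 0},{"tx": 0.5,"ty": 16.8,"tz": 1,"rx": 0,"ry": 0,"rz": 0},{"tx": 0.5,"ty": 18.7,"tz": 3,"rx": 0,"ry": 0,"rz": 0},{"tx": 0.5,"ty": 18.9,"tz": 4.7,"rx": 0,"ry": 0,"rz": 0},{"tx": 0.5,"ty": 18.9,"tz": 4.7,"rx": 0,"ry": 0,"rz": 0},{"tx": 0.5,"ty": 18.9,"tz": 4.7,"rx": 0,"ry": 0,"rz": 0}]}}

```text
time: 25.2
tcp_pos: [615.8, 20.8, 100.3]
orientation: [-3.141, 0.001, 0.28]
contact_force: [0.2, 0.7, -1.4]
grip_width: 59.2
gripper_force: 30.0
```

```bash
python3 - <<'E'
from h import *
b=bw(P,38,-34,0)
wr('w8')
print(go(b[0],b[1],50,YAW))
E
```

```text
[616.2  21.  100.9] [ 3.1416e+00 -5.0000e-04  2.8040e-01] 25.25 59.57614860480185
{'tx': np.float64(-0.01), 'ty': np.float64(0.46), 'tz': np.float64(5.09), 'rz': np.float64(-0.0), 't': 25.25}
```

View pics/w8.png

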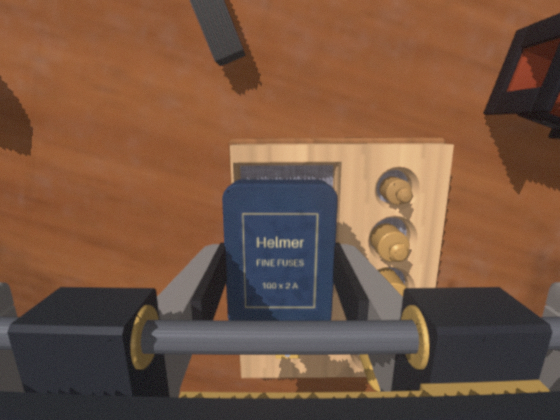

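The tin, lettered "Helmer" and the only dark-blue one of that size, sits square to the recess. The small and medium weights are seated at (397,192) and (391,244). A shift of +0.45 cm in tool y is needed before lowering.

>>> {"api": "send_rows", "payload": {"commands": [{"tx": 0,"ty": 0.45,"tz": 0.5,"rx": 0,"ry": 0,"rz": 0},{"tx": 0,"ty": 0.45,"tz": 1.5,"rx": 0,"ry": 0,"rz": 0},{"tx": 0,"ty": 0.45,"tz": 2,"rx": 0,"ry": 0,"rz": 0},{"tx": 0,"ty": 0.45,"tz": 2.5,"rx": 0,"ry": 0,"rz": 0},{"tx": 0,"ty": 0.45,"tz": 2.5,"rx": 0,"ry": 0,"rz": 0}]}}

```text
time: 25.75
tcp_pos: [616.6, 16.4, 74.3]
orientation: [-3.141, 0.001, 0.28]
contact_force: [-0.8, 0.3, -0.3]
grip_width: 59.2
gripper_force: 30.0
```

```bash
python3 - <<'E'
from h import *
b=bw(P,38,-34,0)
print(r.read_state()['tcp_pos'],go(b[0],b[1],50,YAW))
E
```

```text
[616.64023681  16.38558754  74.33429183] {'tx': np.float64(0.08), 'ty': np.float64(-0.0), 'tz': np.float64(2.43), 'rz': np.float64(-0.0), 't': 25.75}
```

>>> {"api": "send_rows", "payload": {"commands": [{"tx": 0.1,"ty": 0,"tz": 0.6,"rx": 0,"ry": 0,"rz": 0},{"tx": 0.1,"ty": 0,"tz": 1.2,"rx": 0,"ry": 0,"rz": 0},{"tx": 0.1,"ty": 0,"tz": 1.7,"rx": 0,"ry": 0,"rz": 0},{"tx": 0.1,"ty": 0,"tz": 2.1,"rx": 0,"ry": 0,"rz": 0},{"tx": 0.1,"ty": 0,"tz": 2.3,"rx": 0,"ry": 0,"rz": 0},{"tx": 0.1,"ty": 0,"tz": 2.3,"rx": 0,"ry": 0,"rz": 0},{"tx": 0.1,"ty": 0,"tz": 2.3,"rx": 0,"ry": 0,"rz": 0}]}}

```text
time: 26.45
tcp_pos: [618.3, 16.5, 52.4]
orientation: [3.142, -0.0, 0.28]
contact_force: [-0.8, -0.7, -0.7]
grip_width: 59.3
gripper_force: 30.0
```

>>> {"api": "send_rows", "payload": {"commands": [{"tx": 0,"ty": 0,"tz": 0.1,"rx": 0,"ry": 0,"rz": 0},{"tx": 0,"ty": 0,"tz": 0.2,"rx": 0,"ry": 0,"rz": 0},{"tx": 0,"ty": 0,"tz": 0.2,"rx": 0,"ry": 0,"rz": 0}]}}

```text
time: 26.75
tcp_pos: [618.2, 16.5, 50.3]
orientation: [-3.142, 0.0, 0.28]
contact_force: [-0.9, -0.1, -1.4]
grip_width: 59.3
gripper_force: 30.0
```

>>> {"api": "send_rows", "payload": {"commands": [{"tx": 0,"ty": 0,"tz": 0.05,"rx": 0,"ry": 0,"rz": 0},{"tx": 0,"ty": 0,"tz": 0.05,"rx": 0,"ry": 0,"rz": 0},{"tx": 0,"ty": 0,"tz": 0,"rx": 0,"ry": 0,"rz": 0},{"tx": 0,"ty": 0,"tz": -1,"rx": 0,"ry": 0,"rz": 0},{"tx": 0,"ty": 0,"tz": -3,"rx": 0,"ry": 0,"rz": 0},{"tx": 0,"ty": 0,"tz": -7,"rx": 0,"ry": 0,"rz": 0},{"tx": -3,"ty": 0,"tz": -11,"rx": 0,"ry": 0,"rz": 0},{"tx": -7,"ty": 0,"tz": -14,"rx": 0,"ry": 0,"rz": 0}], "claw": 7.2}}

```text
time: 27.55
tcp_pos: [552.2, -2.7, 193.3]
orientation: [3.141, -0.004, 0.281]
contact_force: [-0.3, -0.5, 0.5]
grip_width: 72.0
gripper_force: 0.0
```

>>> {"api": "send_rows", "payload": {"commands": [{"tx": -4,"ty": 1,"tz": -2,"rx": 0,"ry": 0,"rz": 0},{"tx": -8,"ty": 2,"tz": -4,"rx": 0,"ry": 0,"rz": 0},{"tx": -8,"ty": 2,"tz": -5,"rx": 0,"ry": 0,"rz": 0},{"tx": -8,"ty": 2,"tz": -5,"rx": 0,"ry": 0,"rz": 0},{"tx": -8,"ty": 2,"tz": -5,"rx": 0,"ry": 0,"rz": 0}]}}

```text
time: 28.05
tcp_pos: [480.5, -43.9, 240.6]
orientation: [3.141, -0.002, 0.28]
contact_force: [0.6, -0.2, -0.6]
grip_width: 72.1
gripper_force: 0.0
```

```bash
python3 - <<'E'
from h import *
c=wr('w9')
# expected pixel positions (knob tops, tin top corners); compare with blobs
for n,y in BORE.items(): print(n,w2px(c,[bw(P,-40,y,12+M[n][3]),bw(P,-40,y,12+M[n][1])]).round().tolist())
A=[bw(P,38+x,-34+y,34) for x,y in((-30.5,-43.5),(-30.5,43.5),(30.5,43.5),(30.5,-43.5))]
print('tin model',w2px(c,A).round(1).tolist())
im=c['color'];m=((im[...,0].astype(int)>im[...,2]+25)).astype(np.uint8); m[235:]=0
n,lab,st,ce=cv2.connectedComponentsWithStats(m);k=1+st[1:,4].argmax();pts=cv2.findNonZero((lab==k).astype(np.uint8))
print('tin seen',cv2.boxPoints(cv2.minAreaRect(pts)).round(1).tolist(),st[k])
# per-weight silhouette fit with the base lifted by 12 mm
import copy
c2=copy.deepcopy(c);c2['pose']=np.array(c2['pose']);c2['pose'][2,3]-=12
for n,y in BORE.items():
    u=w2px(c,bw(P,-40,y,12+M[n][1]))[0]; s,q=fitw(c2,n,u,22); d=s-bw(P,-40,y,0)[:2]; print(n,d.round(1),q)
E
```

```text
[480.3 -43.8 240. ] [-3.1415e+00 -3.0000e-04  2.8020e-01] 28.1 71.81637996657969
largest [[338.0, 154.0], [336.0, 153.0]]
large [[338.0, 101.0], [336.0, 102.0]]
medium [[338.0, 56.0], [336.0, 59.0]]
small [[339.0, 16.0], [337.0, 20.0]]
tin model [[289.8, 5.1], [289.4, 96.2], [231.4, 96.5], [228.5, 5.5]]
tin seen [[230.0, 5.0], [288.0, 5.0], [288.0, 93.0], [230.0, 93.0]] [ 230    5   59   89 2492]
largest [-1.1 -2.7] 0.809
large [10.  -4.4] 0.483
medium [13.  -6.3] 0.289
small [12.4 -8.1] 0.238
```

All 14 views are used, so I'll check the weights numerically, using saturation to separate brass from the pale wood.

```bash
sed 's/(15,70,60),(32/(15,125,50),(32/' h.py > h2.py; python3 - <<'E'
from h2 import *
import copy
c=pickle.load(open('w9.pkl','rb'))
hsv=cv2.cvtColor(c['color'],cv2.COLOR_BGR2HSV)
print('wood',hsv[130:150,250:280].mean((0,1)))
for n,y in BORE.items():
    u=w2px(c,bw(P,-40,y,12+M[n][3]))[0].astype(int); print(n,'knob px hsv',hsv[u[1],u[0]])
for dz in (12,26):
  c2=copy.deepcopy(c);c2['pose']=np.array(c2['pose']);c2['pose'][2,3]-=dz
  for n,y in BORE.items():
    u=w2px(c,bw(P,-40,y,dz+M[n][1]))[0]; s,q=fitw(c2,n,u,20); d=s-bw(P,-40,y,0)[:2]; print(dz,n,d.round(1),q)
E
```

```text
wood [ 18.09166667 126.2        219.405     ]
largest knob px hsv [ 20 142 227]
large knob px hsv [ 17 132 201]
medium knob px hsv [ 17 130 200]
small knob px hsv [ 17 125 188]
12 largest [-2.  -2.8] 0.947
12 large [-0.2  2.1] 0.837
12 medium [-5.2 -0.2] 0.516
12 small [-7.8 -8.3] 0.025
26 largest [-1.9  2.7] 0.917
26 large [-2.1  4.7] 0.801
26 medium [-9.  1.] 0.532
26 small [-12.4  -7.6] 0.036
```

```bash
python3 - <<'E'
from h import *
c=pickle.load(open('w8.pkl','rb'))
for n in('small','medium'):
    y=BORE[n]
    for dz in (12,26): print(n,dz,'knob',w2px(c,bw(P,-40,y,dz+M[n][3]))[0].round(),'shoulder',w2px(c,bw(P,-40,y,dz+M[n][1]))[0].round(),'bore',w2px(c,bw(P,-40,y,26))[0].round())
# coil, bar, eraser: before/after in side camera
D=pickle.load(open('d0.pkl','rb')); a=D['side']['color'].astype(int); e=cap('side','side9.png'); b=e['color'].astype(int)
for n,(u,v) in dict(coil=(370,232),bar=(340,190),rubber=(255,340)).items(): print(n,np.abs(a-b)[v-14:v+14,u-14:u+14].mean().round(1))
# knob tops in side image: expected pixels & 'fit' with depth
for n,y in BORE.items(): print(n,w2px(e,[bw(P,-40,y,12+M[n][3]-4)]).round(1),w2px(e,[bw(P,-40,y,26+M[n][3]-4)]).round(1))
d=(np.abs(a-b).sum(2)>60).astype(np.uint8);d[:190]=0;d[250:]=0;d[:,:250]=0;d[:,345:]=0
n_,l,s,ce=cv2.connectedComponentsWithStats(d);print([(r_.tolist()) for r_ in s[1:] if r_[4]>25])
E
```

```text
small 12 knob [405. 192.] shoulder [399. 189.] bore [396. 187.]
small 26 knob [414. 197.] shoulder [407. 193.] bore [396. 187.]
medium 12 knob [403. 249.] shoulder [397. 243.] bore [392. 238.]
medium 26 knob [411. 257.] shoulder [404. 251.] bore [392. 238.]
coil 1.3
bar 1.7
rubber 1.6
largest [[279.2 215.4]] [[279.2 210.9]]
large [[297.2 215.6]] [[297.3 211.2]]
medium [[311.9 214.1]] [[312.1 209.7]]
small [[324.4 212.4]] [[324.7 208.1]]
[[284, 195, 36, 37, 685], [318, 212, 9, 10, 41], [304, 214, 11, 13, 84], [267, 216, 20, 25, 251]]
```

```bash
python3 -c "
from station import r
print(r.finish_job())"
```

```text
the job is handed in; nothing more can be done
None
```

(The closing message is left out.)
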